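# Slide a wooden blank around the bench fixtures and seat it in the corner jig

## Robot

A 7-joint arm with a two-finger parallel gripper is mounted at the origin on the work surface. World frame = base frame: x ahead of the robot, y to its left, z up, the work surface at z = 0. Lengths are in m, angles in rad, forces in N, time in s.
With the tool pointing down it reaches from about 0.425 to 0.875 m from the base axis. Payload 4.7 kg.
Tool frame: the origin (TCP) lies midway between the tips of the shut fingers; the grasp point (between the pads) lies 19 mm behind it; x points along the fingers, y is the direction in which the jaws open and shut, and the axes are right-handed (so a half turn about x gives the same grasp; the last joint's range is limited). The gripper opens to 87 mm and grips with 3 to 60 N. Pads are 19 mm wide; open, the fingers measure 117 mm over their backs; the gripper's body (75 mm by 190 mm) begins 51 mm behind the grasp point.
Start: joints at [-1.306, 0.321, -0.07, 1.45, 0.023, 1.371, -0.057], TCP at [0.161, 0.63, 0.186] pointing down, gripper open.
Joint ranges: [-2.86, 2.86], [-0.3, 2.09], [-1.38, 1.24], [0.06, 2.45], [-1.56, 4.7], [0.09, 2.05], [-2.69, 2.69]. Speed limits (rad/s): [2.57, 2.57, 3.14, 3.14, 3.14, 3.14, 3.14].

## Interface

Orientations are given as a rotation vector (axis times angle).
In Python, from bench import ctrl gives the robot as it stands. The module is installed in compiled form; this text tells all that it offers.
- The arm moves only by the shell command python3 -m jog 'ROWS' [FORCE]. ROWS is JSON, a list of rows, each an object with "rot": the turn, a rotation vector about the tool's x, y, z in units of 5 degrees (1.0 is 5 degrees), a list of three; "travel": the shift along the tool's x, y, z in units of 0.3 m (1.0 is 0.3 m), a list of three; "jaw": the closure, from -1 (fully open) to 1 (shut), so that 0 is half open. In form: [{"rot": [ax, ay, az], "travel": [tx, ty, tz], "jaw": jaw}, ...]. A call has 1 to 8 rows; each row shifts and turns the commanded pose from where the row before left it, along the tool's axes as they then stand; what a row does not reach is not made up. A row lasts 1/10 s, in which the tool goes at most 50 mm and 8.59 degrees, less where a joint would pass 70% of its speed; a pose out of reach is approached as far as the arm can. A call with a number of a shift or a turn outside -1 to 1 is refused whole. A call with a gripper value outside its range is refused whole. The fingers move at their own pace and stop on an object; FORCE is the grip in N (left out, the last holds). Time passes only in rows, so rows that do not move let the fingers close. It gives the time, the measured TCP pose, the force and the opening at its end, in the units of the state.
- ctrl.get_state(): the state, without advancing time (a new reading comes with each control period).
- ctrl.get_image(name): name is "scene" or "top"; returns the picture (384x512x3 uint8, red, green, blue); there is no depth.
- ctrl.camera_model(name): a dict with "mtx" (3x3 intrinsics, pixels), "extrinsics" (4x4, takes a point from world to camera coordinates). Camera axes: x right, y up, looking along -z (the intrinsics and any distortion apply to the point x, -y, -z); pixel columns grow to the right and rows downward; lengths in m; the calibration is good to about 2 mm. A picture is of the moment at which its call begins. camera_model takes no time and is no camera call.
- ctrl.close_job(): hands the job in, once; it reports no verdict.
The state is a dict: "time": time; "joint_positions": joint angles; "qd": joint speeds; "joint_torque": joint torques, N m; "position": TCP position; "tool_rot": TCP orientation; "ft_force": force on the tool from outside, world axes, zero at the start; "torque": the same for the moment, N m; "grip_width": opening from 0.0 (shut) to 1.0 (fully open).
Only numpy, scipy, OpenCV 4.12 (cv2) and the standard library are available. Lean on these libraries where they do the work, as an engineer would, in place of code of your own. Each camera call takes 0.05 s, during which the arm holds its last target.

## Task

Push the big wooden blank along the bench, clear of the drill-bit stand, the vise and the tray of oiled tops, and seat it in the corner of the jig: its 110 mm side flush on the plywood fence, its end flush on the blue stop, pressed firmly on the stop (about 8 N) for a moment and then let go. Keep it flat on the bench and press gently: the lightly clamped stop must not shift nor the fence be rammed. Leave the glue bottle and the tape measure alone.

Things in the scene. Friction and masses are not known exactly. Their poses are not given: they have to be found in the camera images.
- blank_center (a point): Brown hardwood blank, 90 mm (its x) by 110 mm (its y) by 50 mm high, four dark spots and a black line on top, loose on the bench, 0.28 to 0.56 kg, sliding friction 1 to 5 N; too wide to pick up, to be pushed on its flat sides. The point is its centre, 25 mm above the bench. z is up; its x starts within 0.35 rad of the jig's x.
- jig: Fixed corner jig. Origin: on the bench at the foot of the fence's inner face. Fence: plywood bar, inner face at x = 0, along y from -640 to 160 mm, 40 mm high, 30 mm thick; rigid, push on it below 25 N. +x points away from the robot, +y to its left. Seated, the blank's centre is at x = -45 mm, 55 mm short (-y) of the stop's face. The lane x -120 to 0 mm is free from y = -600 mm to the stop.
- stop_scale (a point): Fixed point on the fence's inner face, 25 mm above the bench; axes as the jig's. The blue stop with the red knob (74 mm high) is clamped on the fence 0 to 70 mm beyond it (+y), not measured: feel for it. Its face (named stop_face) is square to the fence and reaches 82 mm out from it, 4 to 40 mm up. Over about 16 N it slides on and stays there (3 mm at most allowed); press and hold with 5 to 12 N.
- bit_stand: Fixed dark wooden block with upright drill bits, 75 mm (x) by 90 mm (y), 58 mm high, origin at the centre of its underside; axes roughly as the jig's. Must not be touched.
- vise: Fixed small green vise, body 80 mm (x) by 70 mm (y), 56 mm high, with a screw and bar handle that reach 61 mm from the origin to its -x side; origin under the centre of its base on the bench. Must not be touched.
- top_tray: Fixed grey tray with freshly oiled spinning tops, 90 mm (x) by 70 mm (y), 48 mm high, origin at the centre of its underside. Must not be touched.
- glue: Loose white glue bottle with an orange cap, 48 mm across, 130 mm high, origin at the centre of its underside. To be left alone.
- tape: Loose yellow tape measure, 65 by 38 by 60 mm high, origin at the centre of its underside. To be left alone.
There are look-alikes about, which are no part of the job. What is shaped like the part that bears blank_center but pink or purple is not meant.

How it is judged:
By the outcome, as a careful person would: the job done as asked, in the order asked, and still so for the second after the job is handed in, with the robot touching nothing.
It also fails if it takes over 69 s, if anything falls off the work surface, if the arm or the gripper's body presses on something with over 40 N, if the wrist force passes 120 N, or if a joint passes its speed limit or range.

## Working session

There is one attempt and no reset: what is moved stays moved. The work goes in short steps, Python scripts to look and compute and a shell command to move; the robot and the scene stay as the last step left them, time stands still between calls to the robot, and variables do not carry over. Pictures are saved under pics/ and viewed, and the job is handed in when it is done.

```bash
mkdir -p pics
python3 - <<'E'
from bench import ctrl
import cv2
for n in("scene","top"):
    im=ctrl.get_image(n); cv2.imwrite(f"pics/{n}0.png",im[:,:,::-1]); m=ctrl.camera_model(n); print(n,m)
s=ctrl.get_state(); print({k:s[k] for k in s})
E
```

```text
scene {'mtx': array([[357.93202175,   0.        , 259.74254431],
       [  0.        , 357.93202175, 196.64279188],
       [  0.        ,   0.        ,   1.        ]]), 'extrinsics': array([[-0.05001174,  0.99861871, -0.01610869,  0.11952594],
       [-0.64473539, -0.01996253,  0.76414513,  0.28956036],
       [ 0.76276806,  0.04860208,  0.64484318, -1.430267  ],
       [ 0.        ,  0.        ,  0.        ,  1.        ]])}
top {'mtx': array([[373.3375025 ,   0.        , 258.6349841 ],
       [  0.        , 373.3375025 , 184.90523193],
       [  0.        ,   0.        ,   1.        ]]), 'extrinsics': array([[-2.42915958e-02, -9.99704887e-01,  2.40231522e-04,
        -7.04333625e-02],
       [ 9.78487664e-01, -2.37267967e-02,  2.04936408e-01,
        -5.57753482e-01],
       [-2.04870229e-01,  5.21329597e-03,  9.78775261e-01,
        -9.37290117e-01],
       [ 0.00000000e+00,  0.00000000e+00,  0.00000000e+00,
         1.00000000e+00]])}
{'time': 0.1, 'joint_positions': array([-1.30589063,  0.32173487, -0.07007225,  1.45155191,  0.02262897,
        1.37080138, -0.05688443]), 'qd': array([ 0.00132594, -0.00173237, -0.00013081, -0.00271641,  0.00019727,
        0.00069897,  0.00113238]), 'joint_torque': array([-3.15593661e-04, -4.92569268e+01, -4.05877708e-01, -3.13402534e+01,
       -6.41215523e-02,  3.93634744e-02,  6.41829502e-05]), 'position': array([0.16125094, 0.62910626, 0.18548049]), 'tool_rot': array([ 0.1955186 ,  1.56190474, -0.19820569]), 'ft_force': array([ 0.48865847, -0.76001758,  0.70252295]), 'torque': array([0.00880646, 0.01425195, 0.00617813]), 'grip_width': 0.9981009223060556}
```

View pics/scene0.png

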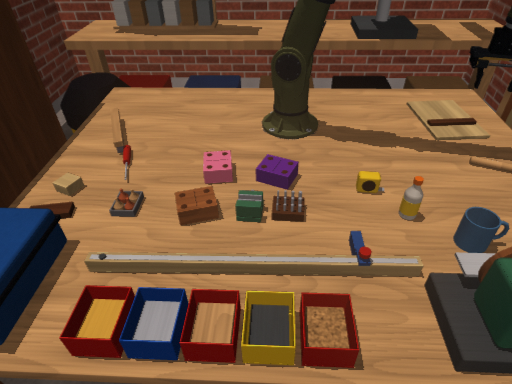

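View pics/top0.png

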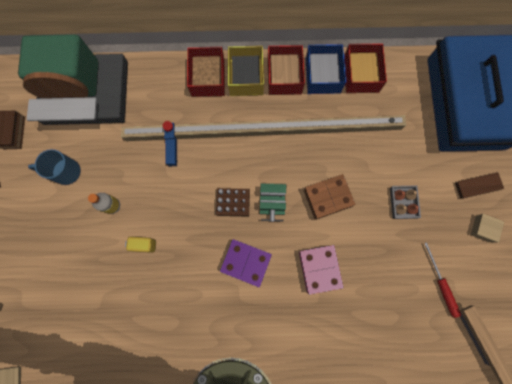

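The top view shows the brown blank at about (329,196), and the vise (272,200) and bit stand (233,202) to its left. The tray is at (405,202), the fence runs along row ~128, and the blue stop is at (170,145). I'll measure these next.

```bash
cat > h.py <<'E'
import numpy as np, cv2
from bench import ctrl
def ray(n,u,v):
    m=ctrl.camera_model(n);K=m['mtx'];E=m['extrinsics'];R=E[:3,:3];t=E[:3,3]
    d=np.linalg.inv(K)@np.array([u,v,1.0]);d=np.array([d[0],-d[1],-d[2]])
    return -R.T@t,R.T@d
def onz(n,u,v,z):
    c,d=ray(n,u,v);return c+d*(z-c[2])/d[2]
def proj(n,p):
    m=ctrl.camera_model(n);q=m['extrinsics']@np.append(p,1.0);w=m['mtx']@np.array([q[0],-q[1],-q[2]]);return w[:2]/w[2]
def crop(im,u0,u1,v0,v1,f,name):
    c=cv2.resize(im[v0:v1,u0:u1],None,fx=f,fy=f,interpolation=cv2.INTER_CUBIC);cv2.imwrite(name,c)
E
python3 - <<'E'
import cv2
from h import *
im=cv2.imread("pics/top0.png"); crop(im,290,440,100,230,5,"pics/t1.png"); crop(im,110,310,105,235,4,"pics/t2.png")
im=cv2.imread("pics/scene0.png"); crop(im,80,280,170,290,4,"pics/s1.png")
crop(im,280,440,170,290,5,"pics/s2.png")
E
```

```text
(no output)
```

View pics/t1.png

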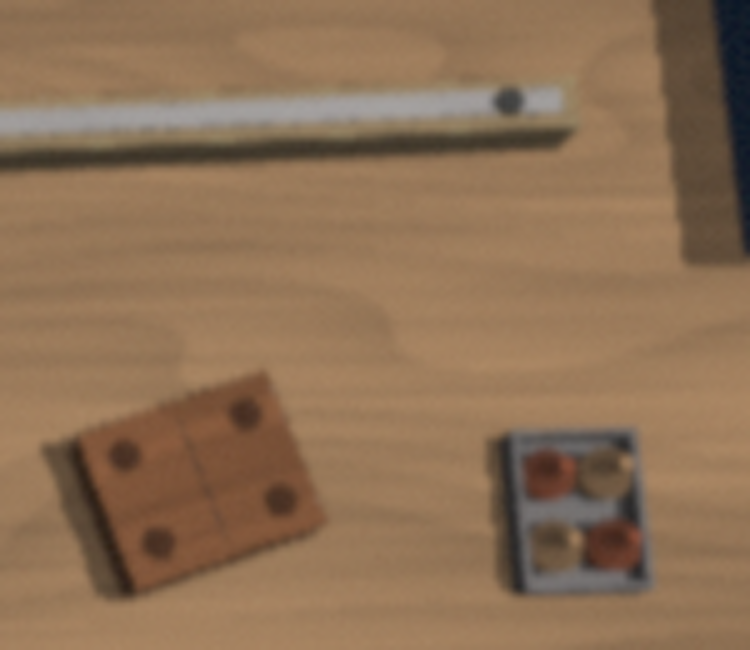

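View pics/t2.png

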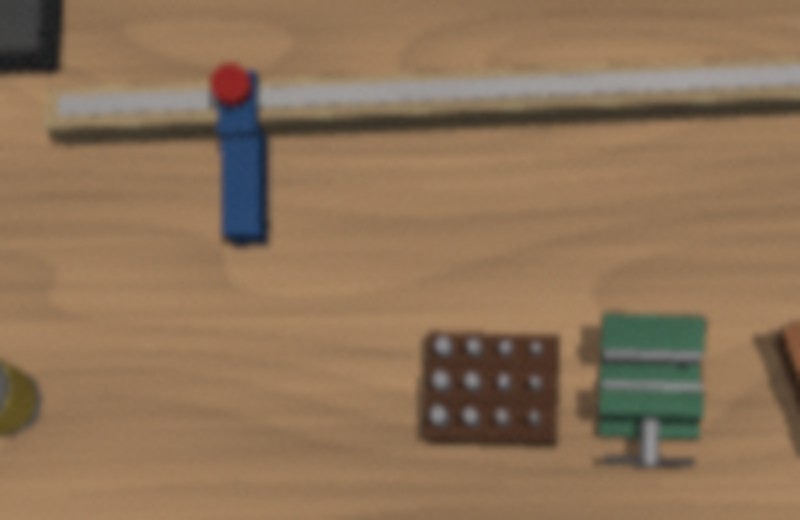

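View pics/s1.png

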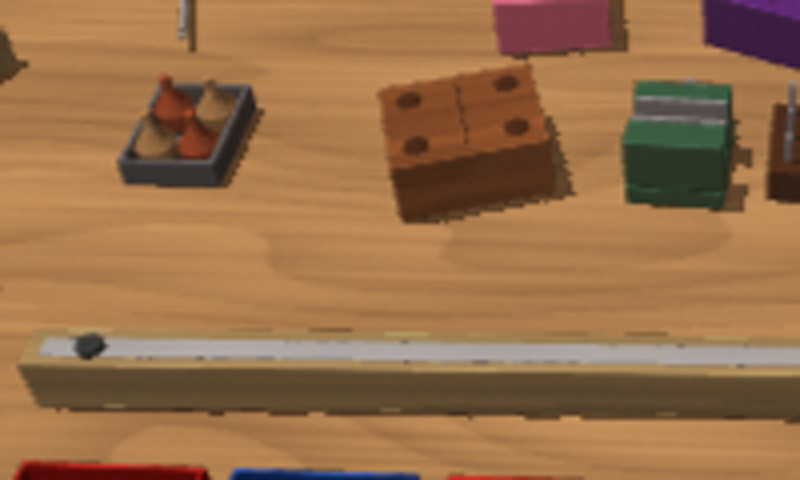

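View pics/s2.png

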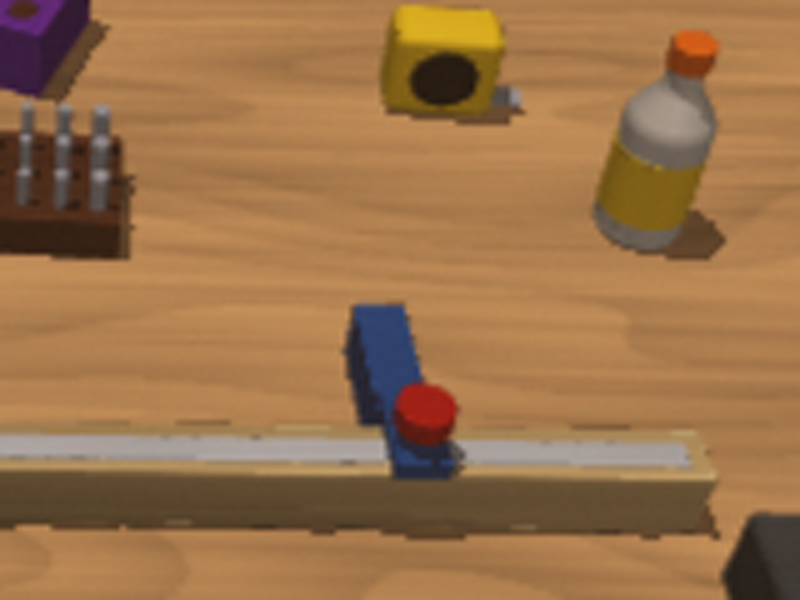

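Run:
```python
from h import *
T=lambda x,y:(290+(x+.5)/5-.5,100+(y+.5)/5-.5)
U=lambda x,y:(110+(x+.5)/4-.5,105+(y+.5)/4-.5)
S=lambda x,y:(80+(x+.5)/4-.5,170+(y+.5)/4-.5)
S2=lambda x,y:(280+(x+.5)/5-.5,170+(y+.5)/5-.5)
def p(l,n,uv,z): print(l,np.round(onz(n,*uv,z)[:2],4))
print("cam",ray("top",0,0)[0])
for l,q in dict(fRin=T(575,128),fRout=T(575,78),fmid=T(0,150)).items(): p(l,'top',q,.04)
for l,q in dict(fLin=U(50,131),fLout=U(50,94),fMin=U(780,103)).items(): p(l,'top',q,.04)
for l,q in dict(Rout=S(20,368),Rin=S(40,336),M=S(780,376)).items(): p('s '+l,'scene',q,.04)
for l,q in dict(Lout=S2(715,478),Lin=S2(700,432)).items(): p('s '+l,'scene',q,.04)
C=[]
for q in [T(80,435),T(265,372),T(327,520),T(135,592)]:
    p('bl','top',q,.05);C.append(onz('top',*q,.05))
print('c',np.mean(C,0), [np.linalg.norm(C[i]-C[i-1]) for i in range(4)], [np.arctan2(*(C[i]-C[i-1])[[1,0]]) for i in range(4)])
C=[]
for q in [S(380,90),S(527,65),S(552,137),S(396,168)]:
    C.append(onz('scene',*q,.05))
print('c',np.mean(C,0), [np.linalg.norm(C[i]-C[i-1]) for i in range(4)], [np.arctan2(*(C[i]-C[i-1])[[1,0]]) for i in range(4)])
for q in [U(222,133),U(262,133),U(266,240),U(225,240)]: p('stop','top',q,.04)
for q in [S2(352,303),S2(405,303)]: p('stop s','scene',q,.04)
for q in [U(603,315),U(705,318),U(700,436),U(598,434),U(650,465)]: p('vise','top',q,.056)
for q in [U(430,333),U(558,338),U(555,444),U(425,440)]: p('bits','top',q,.058)
for q in [T(510,432),T(635,432),T(650,588),T(522,590)]: p('tray','top',q,.048)
```

```text
cam [ 0.35202112 -0.07875991  1.03171729]
fRin [ 0.7209 -0.498 ]
fRout [ 0.7507 -0.5011]
fmid [ 0.7157 -0.1746]
fLin [0.7042 0.2932]
fLout [0.7314 0.2945]
fMin [ 0.7124 -0.2165]
s Rout [ 0.7527 -0.5001]
s Rin [ 0.7277 -0.4984]
s M [ 0.742  -0.0469]
s Lout [0.734 0.296]
s Lin [0.7063 0.2971]
bl [ 0.5498 -0.2099]
bl [ 0.5821 -0.3116]
bl [ 0.5005 -0.3389]
bl [ 0.4646 -0.2347]
c [ 0.5242712  -0.27377759  0.05      ] [np.float64(0.08869656263598029), np.float64(0.1067429044871014), np.float64(0.0860255679929758), np.float64(0.11023461458976994)] [np.float64(0.28308792224610047), np.float64(-1.2632824405222107), np.float64(-2.819042359187902), np.float64(1.9023908326290337)]
c [ 0.52302402 -0.27415246  0.05      ] [np.float64(0.08767298466242683), np.float64(0.10700648353510099), np.float64(0.08470365555904316), np.float64(0.10738617009464953)] [np.float64(-2.7890613203414034), np.float64(1.8752761231527848), np.float64(0.3582133966576859), np.float64(-1.2384659057040994)]
stop [0.6998 0.1733]
stop [0.6991 0.1454]
stop [0.622 0.141]
stop [0.6226 0.1691]
stop s [0.6258 0.1446]
stop s [0.6249 0.1717]
vise [ 0.5603 -0.0887]
vise [ 0.5566 -0.1568]
vise [ 0.4775 -0.1504]
vise [ 0.4805 -0.0834]
vise [ 0.4592 -0.1169]
bits [0.5504 0.0266]
bits [ 0.545  -0.0584]
bits [ 0.4743 -0.0551]
bits [0.479 0.03 ]
tray [ 0.5462 -0.4416]
tray [ 0.5446 -0.5088]
tray [ 0.4604 -0.5074]
tray [ 0.461  -0.4396]
```

```bash
cat >> h.py <<'E'
from scipy.spatial.transform import Rotation as Ro
def plan(goal,yaw=None):
    """tool-axis travel (units of .3m) to world goal; yaw=desired world yaw of tool y minus; prints remaining turns"""
    s=ctrl.get_state();R=Ro.from_rotvec(s['tool_rot']).as_matrix()
    d=R.T@(np.array(goal)-s['position'])
    print('t',round(s['time'],2),'pos',np.round(s['position'],4),'F',np.round(s['ft_force'],2),'grip',round(s['grip_width'],3))
    print('toolY yaw',round(np.arctan2(R[1,1],R[0,1]),4),'tool x',np.round(R[:,0],4),'toolZ yaw',round(np.arctan2(R[1,2],R[0,2]),4))
    print('travel units',np.round(d/.3,4))
def st(): plan(ctrl.get_state()['position'])
E
python3 - <<'E'
from h import *
im=cv2.imread("pics/top0.png");hsv=cv2.cvtColor(im,cv2.COLOR_BGR2HSV)
for l,(a,b) in dict(pink=((150,60,80),(176,255,255)),purple=((128,60,50),(148,255,255))).items():
    m=cv2.inRange(hsv,a,b);m[:220]=0
    c=max(cv2.findContours(m,0,2)[0],key=cv2.contourArea);r=cv2.boxPoints(cv2.minAreaRect(c))
    print(l,[np.round(onz('top',*q,.05)[:2],3) for q in r])
plan([.55,.2,.186]);plan([.443,-.301,.186])
E
```

```text
pink [array([ 0.38 , -0.184]), array([ 0.396, -0.276]), array([ 0.287, -0.29 ]), array([ 0.272, -0.201])]
purple [array([0.335, 0.021]), array([ 0.415, -0.012]), array([ 0.373, -0.112]), array([ 0.294, -0.078])]
t 0.1 pos [0.1613 0.6291 0.1855] F [ 0.49 -0.76  0.7 ] grip 0.998
toolY yaw 1.32 tool x [-3.0e-04 -1.7e-03 -1.0e+00] toolZ yaw -0.2508
travel units [ 3.0000e-04 -1.0641e+00  1.6102e+00]
t 0.1 pos [0.1613 0.6291 0.1855] F [ 0.49 -0.76  0.7 ] grip 0.998
toolY yaw 1.32 tool x [-3.0e-04 -1.7e-03 -1.0e+00] toolZ yaw -0.2508
travel units [ 0.0032 -2.7703  1.6791]
```

```bash
python3 -m jog '[{"rot":[0,0,0],"travel":[0,-0.088,0.133],"jaw":-0.2},{"rot":[0,0,0],"travel":[0,-0.088,0.133],"jaw":-0.2},{"rot":[0,0,0],"travel":[0,-0.088,0.133],"jaw":-0.2},{"rot":[0,0,0],"travel":[0,-0.088,0.133],"jaw":-0.2},{"rot":[0,0,0],"travel":[0,-0.088,0.133],"jaw":-0.2},{"rot":[0,0,0],"travel":[0,-0.088,0.133],"jaw":-0.2},{"rot":[0,0,0],"travel":[0,-0.088,0.133],"jaw":-0.2},{"rot":[0,0,0],"travel":[0,-0.088,0.133],"jaw":-0.2}]'; python3 -c "
from h import *
plan([.56,.1,.186]);plan([.443,-.301,.186])"
```

```text
time: 0.9
position: [0.419, 0.3441, 0.1863]
tool_rot: [0.197, 1.562, -0.197]
ft_force: [1.2, 0.6, 0.0]
grip_width: 0.602
t 0.9 pos [0.419  0.3441 0.1863] F [1.2  0.64 0.03] grip 0.602
toolY yaw 1.32 tool x [-2.e-04  0.e+00 -1.e+00] toolZ yaw -0.2508
travel units [ 0.0009 -0.6714  0.6571]
t 0.9 pos [0.419  0.3441 0.1863] F [1.2  0.64 0.03] grip 0.602
toolY yaw 1.32 tool x [-2.e-04  0.e+00 -1.e+00] toolZ yaw -0.2508
travel units [ 9.0000e-04 -2.0631e+00  6.1100e-01]
```

```bash
python3 -m jog '[{"rot":[0,0,0],"travel":[0,-0.12,0.11],"jaw":-0.2},{"rot":[0,0,0],"travel":[0,-0.12,0.11],"jaw":-0.2},{"rot":[0,0,0],"travel":[0,-0.12,0.11],"jaw":-0.2},{"rot":[0,0,0],"travel":[0,-0.13,0.1],"jaw":-0.2},{"rot":[0,0,0],"travel":[0,-0.16,0.03],"jaw":-0.2},{"rot":[0,0,0],"travel":[0,-0.16,0.03],"jaw":-0.2},{"rot":[0,0,0],"travel":[0,-0.16,0.03],"jaw":-0.2},{"rot":[0,0,0],"travel":[0,-0.16,0],"jaw":-0.2}]'; python3 -c "
from h import *
plan([.443,-.301,.186])"
```

```text
time: 1.7
position: [0.4849, -0.0236, 0.1862]
tool_rot: [0.197, 1.562, -0.198]
ft_force: [0.8, 0.1, -0.0]
grip_width: 0.598
t 1.7 pos [ 0.4849 -0.0236  0.1862] F [ 0.81  0.14 -0.02] grip 0.598
toolY yaw 1.3192 tool x [ 2.e-04 -4.e-04 -1.e+00] toolZ yaw -0.2516
travel units [ 0.001  -0.9303  0.0947]
```

Next I'll travel the remaining distance, then turn +0.57 rad in yaw (negative about tool x).

```bash
python3 -m jog '[{"rot":[0,0,0],"travel":[0,-0.155,0.016],"jaw":-0.2},{"rot":[0,0,0],"travel":[0,-0.155,0.016],"jaw":-0.2},{"rot":[0,0,0],"travel":[0,-0.155,0.016],"jaw":-0.2},{"rot":[0,0,0],"travel":[0,-0.155,0.016],"jaw":-0.2},{"rot":[0,0,0],"travel":[0,-0.155,0.016],"jaw":-0.2},{"rot":[0,0,0],"travel":[0,-0.155,0.015],"jaw":-0.2},{"rot":[-1,0,0],"travel":[0,0,0],"jaw":-0.2},{"rot":[-1,0,0],"travel":[0,0,0],"jaw":-0.2}]'; python3 -m jog '[{"rot":[-1,0,0],"travel":[0,0,0],"jaw":-0.2},{"rot":[-1,0,0],"travel":[0,0,0],"jaw":-0.2},{"rot":[-1,0,0],"travel":[0,0,0],"jaw":-0.2},{"rot":[-1,0,0],"travel":[0,0,0],"jaw":-0.2},{"rot":[-0.54,0,0],"travel":[0,0,0],"jaw":-0.2},{"rot":[0,0,0],"travel":[0,0,0],"jaw":-0.2}]'; python3 -c "
from h import *
plan([.443,-.301,.02])
"
```

```text
time: 2.5
position: [0.4422, -0.3005, 0.186]
tool_rot: [0.06, 1.571, -0.061]
ft_force: [0.2, 0.1, -0.3]
grip_width: 0.599
time: 3.1
position: [0.4432, -0.2984, 0.1861]
tool_rot: [-0.251, 1.557, 0.252]
ft_force: [0.6, -0.3, -0.5]
grip_width: 0.599
t 3.1 pos [ 0.4432 -0.2984  0.1861] F [ 0.61 -0.31 -0.53] grip 0.599
toolY yaw 1.8908 tool x [-6.e-04  4.e-04 -1.e+00] toolZ yaw 0.32
travel units [ 0.5536 -0.0083 -0.0033]
```

```bash
python3 -m jog '[{"rot":[0,0,0],"travel":[0.12,-0.008,0],"jaw":-0.2},{"rot":[0,0,0],"travel":[0.12,0,0],"jaw":-0.2},{"rot":[0,0,0],"travel":[0.12,0,0],"jaw":-0.2},{"rot":[0,0,0],"travel":[0.12,0,0],"jaw":-0.2},{"rot":[0,0,0],"travel":[0.07,0,0],"jaw":-0.2},{"rot":[0,0,0],"travel":[0,0,0],"jaw":-0.2}]'
python3 - <<'E'
from h import *
st()
im=ctrl.get_image("top")[:,:,::-1];crop(im,240,440,100,260,4,"pics/t3.png")
E
```

```text
time: 3.7
position: [0.4414, -0.2992, 0.0183]
tool_rot: [-0.248, 1.562, 0.253]
ft_force: [-0.6, -0.8, 0.7]
grip_width: 0.595
t 3.7 pos [ 0.4414 -0.2992  0.0183] F [-0.59 -0.82  0.67] grip 0.595
toolY yaw 1.8895 tool x [-0.0065  0.0024 -1.    ] toolZ yaw 0.3187
travel units [0. 0. 0.]
```

View pics/t3.png

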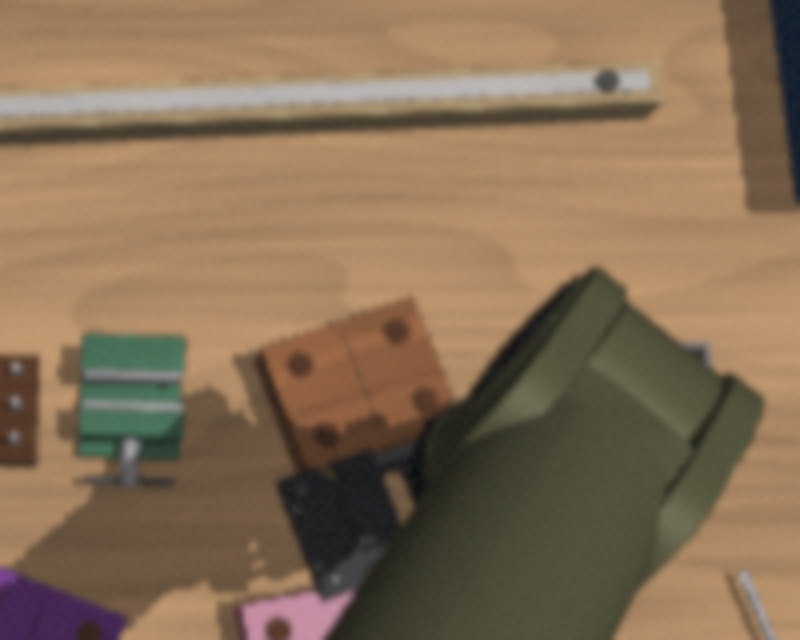

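```bash
python3 -m jog '[{"rot":[0,0,0],"travel":[-0.005,0,0.04],"jaw":-0.2},{"rot":[0,0,0],"travel":[0,0,0.035],"jaw":-0.2},{"rot":[0,0,0],"travel":[0,0,0.015],"jaw":-0.2},{"rot":[0,0,0],"travel":[0,0,0.015],"jaw":-0.2},{"rot":[0,0,0],"travel":[0,0,0.015],"jaw":-0.2},{"rot":[0,0,0],"travel":[0,0,0.015],"jaw":-0.2},{"rot":[0,0,0],"travel":[0,0,0.015],"jaw":-0.2}]'
python3 - <<'E'
from h import *
st()
im=ctrl.get_image("top")[:,:,::-1];crop(im,240,440,100,260,4,"pics/t4.png")
E
```

```text
time: 4.45
position: [0.4872, -0.2866, 0.0229]
tool_rot: [-0.251, 1.556, 0.251]
ft_force: [-0.5, 0.3, 0.2]
grip_width: 0.596
t 4.45 pos [ 0.4872 -0.2866  0.0229] F [-0.49  0.27  0.17] grip 0.596
toolY yaw 1.8905 tool x [-1.e-04  1.e-04 -1.e+00] toolZ yaw 0.3197
travel units [0. 0. 0.]
```

View pics/t4.png

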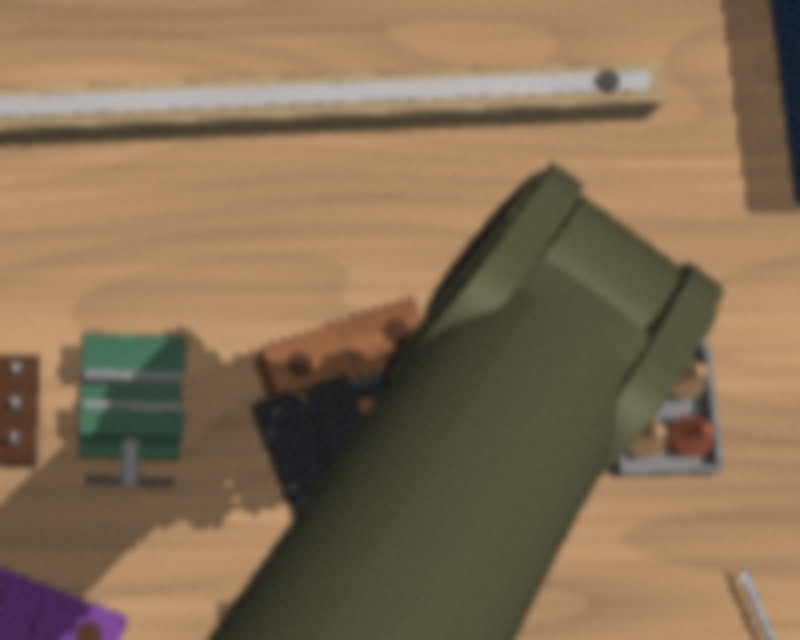

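Run:
```python
from h import *
im=ctrl.get_image("scene")[:,:,::-1];crop(im,130,290,110,230,5,"pics/s4.png")
p=ctrl.get_state()['position'];u=proj('scene',p);print('TCP in crop',(u-[130,110])*5)
u=proj('top',p);print('TCP in top crop',(u-[240,100])*4)
```

```text
TCP in crop [325.17039559 435.95292016]
TCP in top crop [374.27796189 441.19611874]
```

View pics/s4.png

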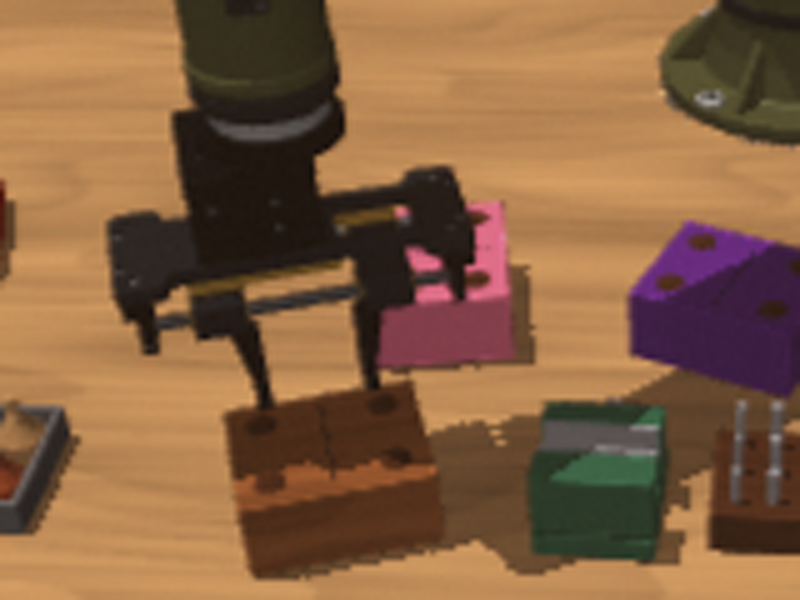

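```bash
python3 -m jog '[{"rot":[0,0,0],"travel":[0,0,0.02],"jaw":-0.2},{"rot":[0,0,0],"travel":[0,0,0.02],"jaw":-0.2},{"rot":[0.2,0,0],"travel":[0,0,0.025],"jaw":-0.2},{"rot":[0.3,0,0],"travel":[0,0,0.025],"jaw":-0.2},{"rot":[0.3,0,0],"travel":[0,0,0.025],"jaw":-0.2},{"rot":[0.3,0,0],"travel":[0,0,0.025],"jaw":-0.2}]'
python3 - <<'E'
from h import *
st()
im=ctrl.get_image("scene")[:,:,::-1];crop(im,130,290,150,270,5,"pics/s5.png")
E
```

```text
time: 5.15
position: [0.5279, -0.2741, 0.0229]
tool_rot: [-0.174, 1.564, 0.174]
ft_force: [0.5, -0.3, -0.8]
grip_width: 0.6
t 5.15 pos [ 0.5279 -0.2741  0.0229] F [ 0.5  -0.35 -0.84] grip 0.6
toolY yaw 1.7929 tool x [-0.  0. -1.] toolZ yaw 0.2221
travel units [0. 0. 0.]
```

View pics/s5.png

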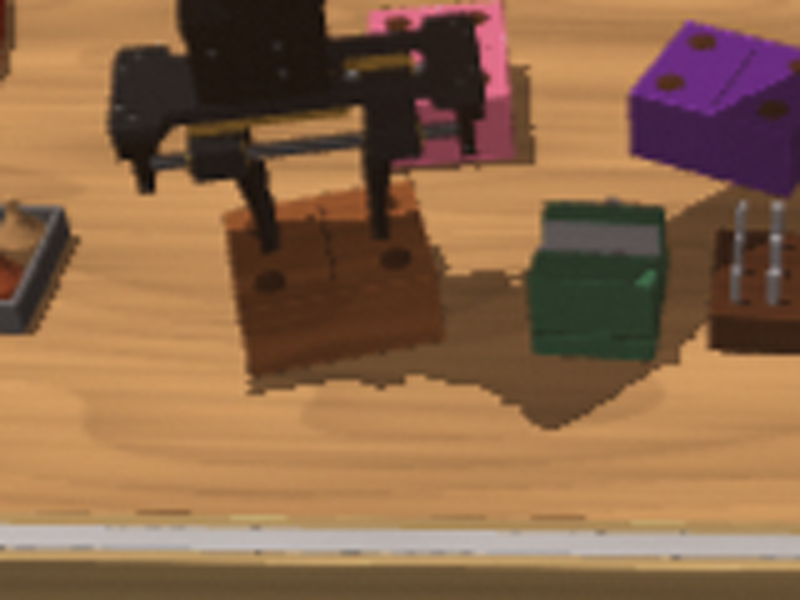

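Run:
```python
from h import *
for z in (.02,.05,.06,.07,.08):print(z,onz('scene',195,198.7,z))
p=ctrl.get_state()['position'];u=proj('scene',p);print('TCP in crop',(u-[130,150])*5)
im=ctrl.get_image("top")[:,:,::-1];crop(im,240,440,100,260,4,"pics/t5.png");print((proj('top',p)-[240,100])*4)
```

```text
0.02 [ 0.4910995  -0.28617065  0.02      ]
0.05 [ 0.52591266 -0.27553584  0.05      ]
0.06 [ 0.53751705 -0.2719909   0.06      ]
0.07 [ 0.54912144 -0.26844596  0.07      ]
0.08 [ 0.56072582 -0.26490102  0.08      ]
TCP in crop [333.80317484 283.43633384]
[351.50081822 381.27863188]
```

View pics/t5.png

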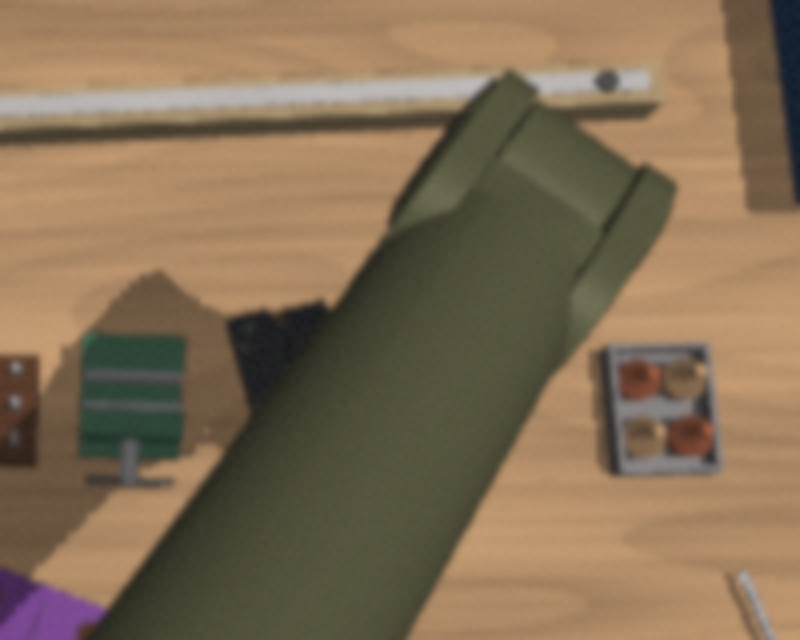

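```bash
python3 -m jog '[{"rot":[0,0,0],"travel":[-0.1,0,0],"jaw":-0.2},{"rot":[0,0,0],"travel":[-0.1,0,0],"jaw":-0.2},{"rot":[0,0,0],"travel":[0,0,0],"jaw":-0.2}]'
python3 - <<'E'
from h import *
st()
im=ctrl.get_image("scene")[:,:,::-1];crop(im,130,290,130,250,5,"pics/s6.png")
p=ctrl.get_state()['position']
R=Ro.from_rotvec(ctrl.get_state()['tool_rot']).as_matrix()
for s in(-.03,.03): print('tip in crop',(proj('scene',p+R[:,1]*s)-[130,130])*5)
E
```

```text
time: 5.55
position: [0.5295, -0.2764, 0.087]
tool_rot: [-0.178, 1.557, 0.173]
ft_force: [0.2, -1.4, -0.1]
grip_width: 0.597
t 5.55 pos [ 0.5295 -0.2764  0.087 ] F [ 0.21 -1.44 -0.07] grip 0.597
toolY yaw 1.7941 tool x [ 0.0066 -0.0025 -1.    ] toolZ yaw 0.2233
travel units [0. 0. 0.]
tip in crop [260.74950901 304.68358103]
tip in crop [370.52102959 291.65948594]
```

View pics/s6.png

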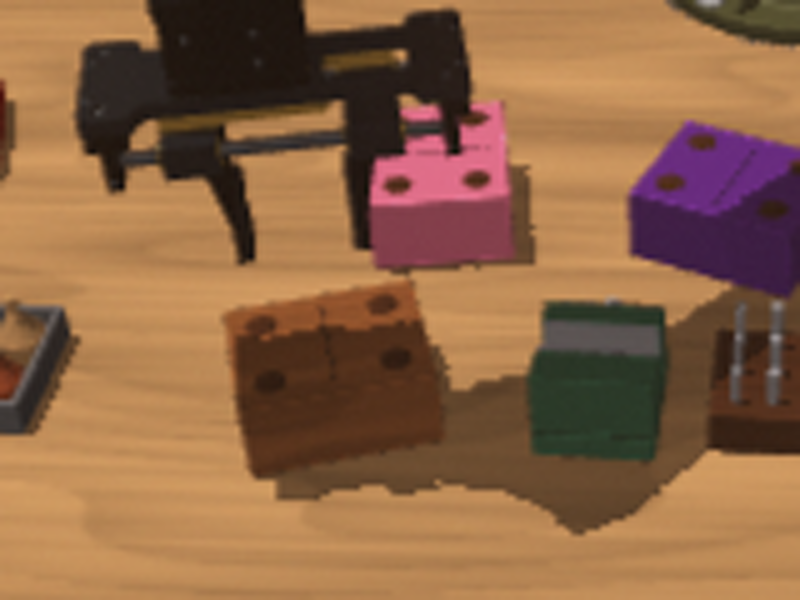

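```bash
python3 -m jog '[{"rot":[0,0,0],"travel":[-0.05,0,0],"jaw":1},{"rot":[0,0,0],"travel":[0,0,0],"jaw":1},{"rot":[0,0,0],"travel":[0,0,0],"jaw":1},{"rot":[0,0,0],"travel":[0,0,0],"jaw":1},{"rot":[0,0,0],"travel":[0,0,0],"jaw":1},{"rot":[0,0,0],"travel":[0,0,0],"jaw":1}]'
python3 - <<'E'
from h import *
st()
im=ctrl.get_image("scene")[:,:,::-1];crop(im,130,290,130,250,5,"pics/s7.png")
p=ctrl.get_state()['position']
print('tip in crop',(proj('scene',p)-[130,130])*5)
E
```

```text
time: 6.2
position: [0.5268, -0.2744, 0.0975]
tool_rot: [-0.176, 1.564, 0.176]
ft_force: [-0.4, -0.1, -0.4]
grip_width: 0.143
t 6.2 pos [ 0.5268 -0.2744  0.0975] F [-0.37 -0.12 -0.36] grip 0.143
toolY yaw 1.7946 tool x [-8.e-04  2.e-04 -1.e+00] toolZ yaw 0.2238
travel units [0. 0. 0.]
tip in crop [315.30139446 278.59077276]
```

View pics/s7.png

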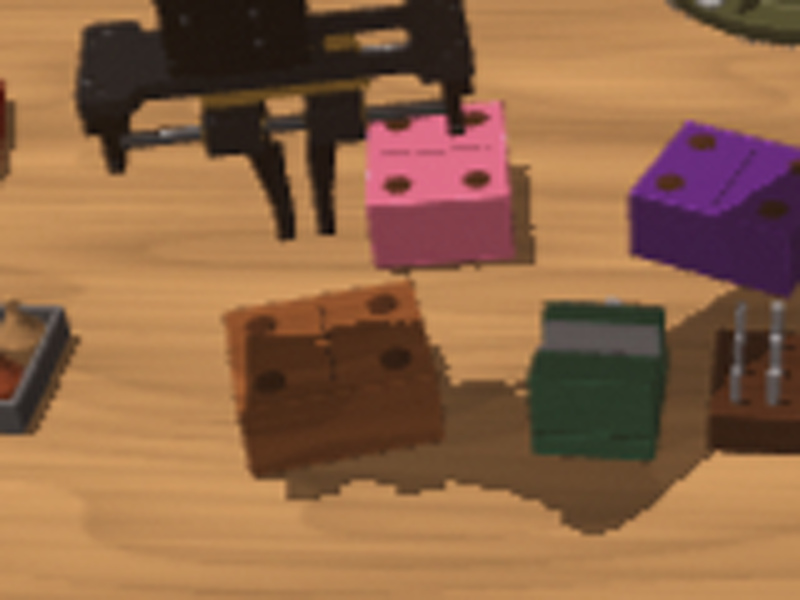

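Run:
```python
from h import *
def tri(a,b):
    c1,d1=ray('top',*a);c2,d2=ray('scene',*b)
    A=np.stack([d1,-d2],1);l=np.linalg.lstsq(A,c2-c1,rcond=None)[0]
    p,q=c1+l[0]*d1,c2+l[1]*d2;return (p+q)/2,np.linalg.norm(p-q)
top=(240+228/4,100+322/4)
for b in [(475,20),(480,95),(470,150)]: print(tri(top,(130+b[0]/5,150+b[1]/5)))
for z in(.07,.1,.12,.15):print(z,onz('top',*top,z))
s=ctrl.get_state()
yaw=.2221;c=np.array([.5279,-.2741]);y=np.array([-np.sin(yaw),np.cos(yaw)]);x=np.array([np.cos(yaw),np.sin(yaw)])
print('expected corner',c+.095*y+.0375*x)
```

```text
(array([ 0.53327323, -0.17363949,  0.20629672]), np.float64(0.006752742799644743))
(array([ 0.5417451 , -0.17563012,  0.16629343]), np.float64(0.0018736208399065622))
(array([ 0.54862785, -0.1806947 ,  0.13578752]), np.float64(0.005233456008315856))
0.07 [ 0.5627386  -0.18536507  0.07      ]
0.1 [ 0.55616544 -0.1820396   0.1       ]
0.12 [ 0.55178333 -0.17982263  0.12      ]
0.15 [ 0.54521017 -0.17649717  0.15      ]
expected corner [ 0.54355243 -0.17317304]
```

Run:
```python
from h import *
p=ctrl.get_state()['position']
for dz in(0,.025,.03,.035):print('tip in crop',(proj('scene',p+[0,0,dz])-[130,130])*5)
```

```text
tip in crop [315.30139446 278.59077276]
tip in crop [308.96902929 242.15947891]
tip in crop [307.67701911 234.72630011]
tip in crop [306.37629563 227.24299202]
```

The tips sit about 28 mm higher than the reported TCP, because the fingers passed over the blank without touching it. Lateral positions agree. I'll back off, go down 28 mm further, and feel for contact.

```bash
python3 -m jog '[{"rot":[-1,0,0],"travel":[0,0,0],"jaw":-0.2},{"rot":[-0.1,0,0],"travel":[0,0,-0.1],"jaw":-0.2},{"rot":[0,0,0],"travel":[0,0,-0.1],"jaw":-0.2},{"rot":[0,0,0],"travel":[0,0,-0.1],"jaw":-0.2},{"rot":[0,0,0],"travel":[0,0,0],"jaw":-0.2}]'
python3 - <<'E'
from h import *
plan([.441,-.301,-.006])
E
```

```text
time: 6.75
position: [0.4373, -0.3047, 0.0979]
tool_rot: [-0.246, 1.558, 0.247]
ft_force: [1.1, 0.2, 0.8]
grip_width: 0.462
t 6.75 pos [ 0.4373 -0.3047  0.0979] F [1.11 0.17 0.76] grip 0.462
toolY yaw 1.8848 tool x [-1.2e-03  9.0e-04 -1.0e+00] toolZ yaw 0.3141
travel units [0.3462 0.0077 0.0158]
```

```bash
python3 -m jog '[{"rot":[0,0,0],"travel":[0.1,0.008,0],"jaw":-0.2},{"rot":[0,0,0],"travel":[0.1,0,0],"jaw":-0.2},{"rot":[0,0,0],"travel":[0.05,0,0],"jaw":-0.2},{"rot":[0,0,0],"travel":[0.04,0,0],"jaw":-0.2},{"rot":[0,0,0],"travel":[0.03,0,0],"jaw":-0.2},{"rot":[0,0,0],"travel":[0.025,0,0],"jaw":-0.2},{"rot":[0,0,0],"travel":[0,0,0],"jaw":-0.2}]'
python3 - <<'E'
from h import *
st()
im=ctrl.get_image("scene")[:,:,::-1];crop(im,130,290,110,230,5,"pics/s8.png")
E
```

```text
time: 7.45
position: [0.4407, -0.3001, -0.006]
tool_rot: [-0.251, 1.557, 0.251]
ft_force: [-0.3, 0.2, 0.2]
grip_width: 0.601
t 7.45 pos [ 0.4407 -0.3001 -0.006 ] F [-0.31  0.25  0.16] grip 0.601
toolY yaw 1.8906 tool x [-6.e-04  3.e-04 -1.e+00] toolZ yaw 0.3198
travel units [0. 0. 0.]
```

View pics/s8.png

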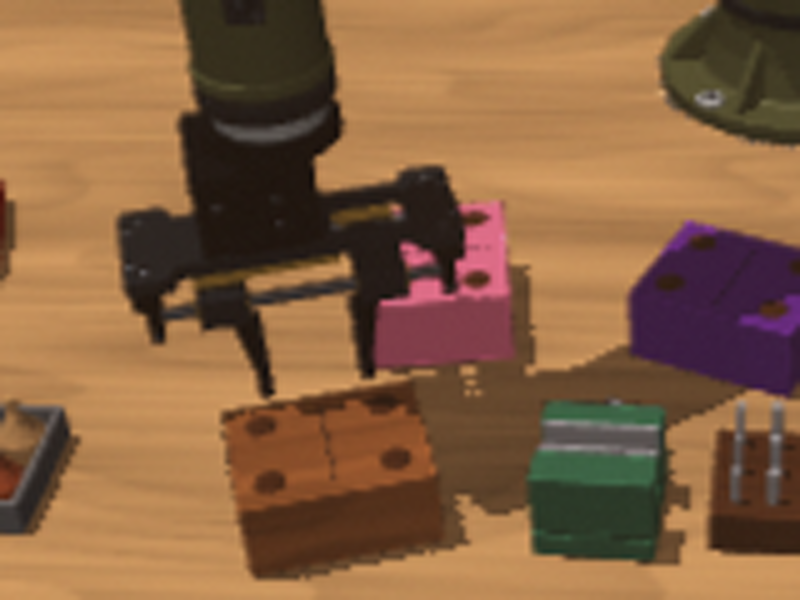

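Run:
```python
from h import *
for z in(.0,.01,.02,.03):print(z,onz('scene',193.6,186.6,z))
for l,e in [('c',(267,392))]: pass
```

```text
0.0 [ 0.40937052 -0.30885146  0.        ]
0.01 [ 0.42180739 -0.30508473  0.01      ]
0.02 [ 0.43424427 -0.301318    0.02      ]
0.03 [ 0.44668114 -0.29755127  0.03      ]
```

```bash
python3 -m jog '[{"rot":[0,0,0],"travel":[0.02,0,0.03],"jaw":-0.2},{"rot":[0,0,0],"travel":[0,0,0.025],"jaw":-0.2},{"rot":[0,0,0],"travel":[0,0,0.015],"jaw":-0.2},{"rot":[0,0,0],"travel":[0,0,0.015],"jaw":-0.2},{"rot":[0,0,0],"travel":[0,0,0.015],"jaw":-0.2},{"rot":[0,0,0],"travel":[0,0,0.015],"jaw":-0.2},{"rot":[0,0,0],"travel":[0,0,0.015],"jaw":-0.2},{"rot":[0,0,0],"travel":[0,0,0.015],"jaw":-0.2}]'
python3 - <<'E'
from h import *
st()
im=ctrl.get_image("scene")[:,:,::-1];crop(im,130,290,130,250,5,"pics/s9.png")
E
```

```text
time: 8.3
position: [0.4816, -0.2871, -0.0115]
tool_rot: [-0.25, 1.557, 0.25]
ft_force: [-2.9, -1.2, 2.2]
grip_width: 0.6
t 8.3 pos [ 0.4816 -0.2871 -0.0115] F [-2.85 -1.2   2.2 ] grip 0.6
toolY yaw 1.8898 tool x [-9.e-04 -2.e-04 -1.e+00] toolZ yaw 0.319
travel units [0. 0. 0.]
```

View pics/s9.png

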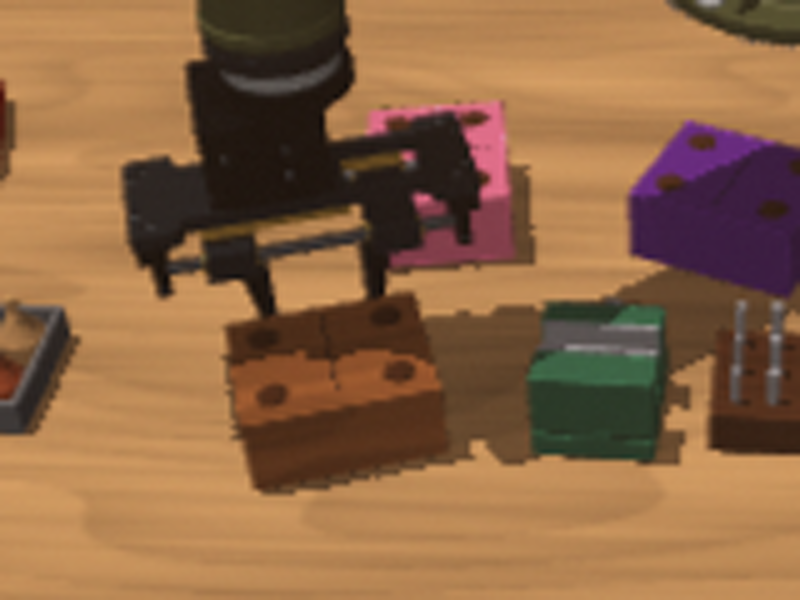

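```bash
python3 -m jog '[{"rot":[0.2,0,0],"travel":[0,0,0.025],"jaw":-0.2},{"rot":[0.25,0,0],"travel":[0,0,0.025],"jaw":-0.2},{"rot":[0.25,0,0],"travel":[0,0,0.025],"jaw":-0.2},{"rot":[0.25,0,0],"travel":[0,0,0.025],"jaw":-0.2},{"rot":[0.25,0,0],"travel":[0,0,0.025],"jaw":-0.2},{"rot":[0.25,0,0],"travel":[0,0,0.025],"jaw":-0.2},{"rot":[0.25,0,0],"travel":[0,0,0.025],"jaw":-0.2},{"rot":[0.25,0,0],"travel":[0,0,0.025],"jaw":-0.2}]'
python3 - <<'E'
from h import *
st()
im=ctrl.get_image("scene")[:,:,::-1];crop(im,130,290,150,270,5,"pics/s10.png")
E
```

```text
time: 9.15
position: [0.541, -0.2715, -0.0117]
tool_rot: [-0.116, 1.568, 0.117]
ft_force: [-2.9, -1.4, 1.2]
grip_width: 0.6
t 9.15 pos [ 0.541  -0.2715 -0.0117] F [-2.92 -1.4   1.2 ] grip 0.6
toolY yaw 1.719 tool x [ 1.e-04  3.e-04 -1.e+00] toolZ yaw 0.1483
travel units [0. 0. 0.]
```

View pics/s10.png

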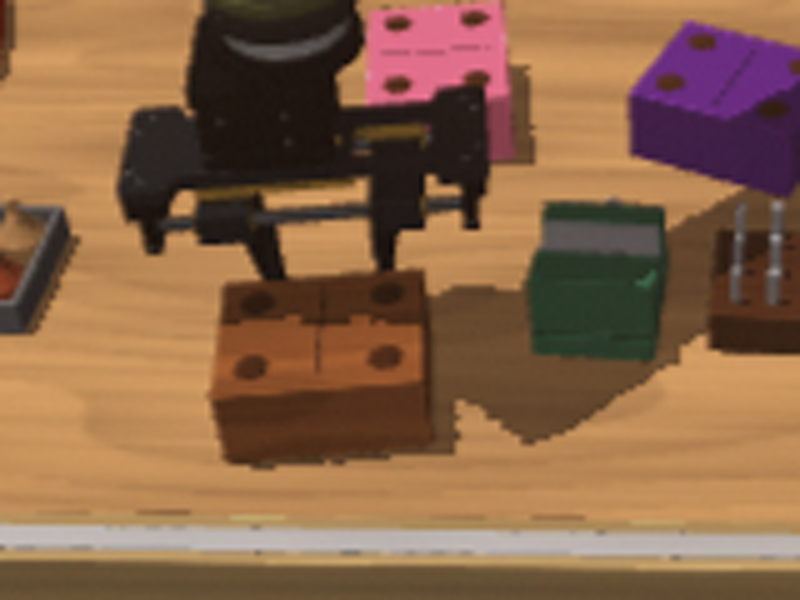

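```bash
python3 -m jog '[{"rot":[0.25,0,0],"travel":[0,0,0.025],"jaw":-0.2},{"rot":[0.25,0,0],"travel":[0,0,0.025],"jaw":-0.2},{"rot":[0.25,0,0],"travel":[0,0,0.025],"jaw":-0.2},{"rot":[0.25,0,0],"travel":[0,0,0.025],"jaw":-0.2},{"rot":[0.25,0,0],"travel":[0,0,0.025],"jaw":-0.2},{"rot":[0.19,0,0],"travel":[0,0,0.025],"jaw":-0.2},{"rot":[0,0,0],"travel":[0,0,0.02],"jaw":-0.2},{"rot":[0,0,0],"travel":[0,0,0],"jaw":-0.2}]'
python3 - <<'E'
from h import *
st()
im=ctrl.get_image("top")[:,:,::-1];crop(im,240,400,100,220,5,"pics/t11.png")
im=ctrl.get_image("scene")[:,:,::-1];crop(im,130,290,160,280,5,"pics/s11.png")
E
```

```text
time: 10.0
position: [0.5927, -0.2673, -0.0114]
tool_rot: [-0.02, 1.569, 0.019]
ft_force: [-0.4, -0.9, 0.3]
grip_width: 0.597
t 10.0 pos [ 0.5927 -0.2673 -0.0114] F [-0.42 -0.94  0.34] grip 0.597
toolY yaw 1.5958 tool x [ 1.7e-03 -6.0e-04 -1.0e+00] toolZ yaw 0.025
travel units [0. 0. 0.]
```

View pics/s11.png

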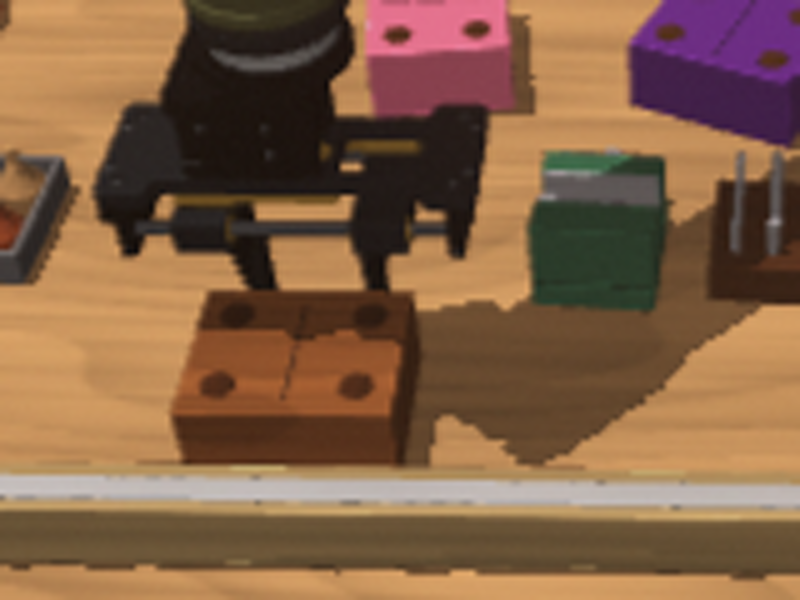

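View pics/t11.png

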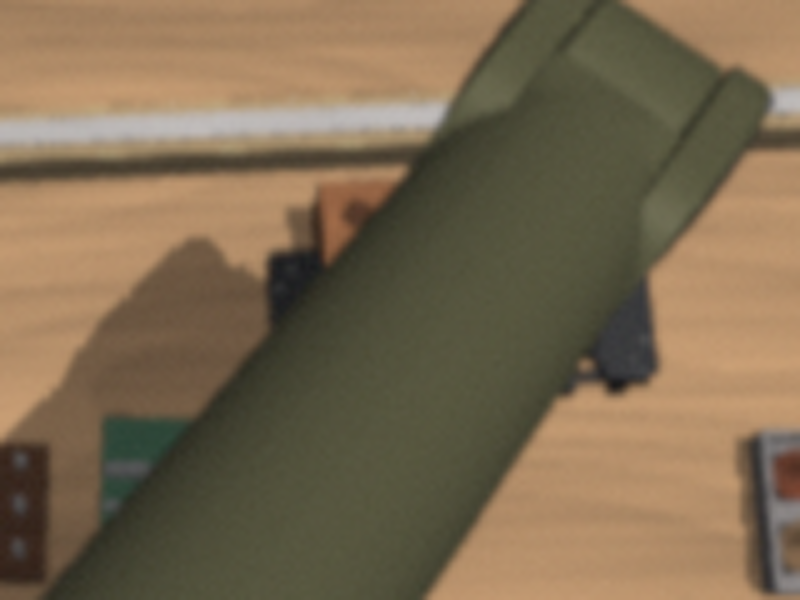

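Run:
```python
from h import *
q=[onz('scene',130+a/5-.4,160+b/5-.4,.05)[:2] for a,b in [(174,414),(394,416),(415,294),(209,292)]]
print(np.round(q,4)); q=np.array(q)
for i,j in((0,1),(3,2)):
    d=q[j]-q[i];print(np.arctan2(-d[0],d[1]))
for i,j in((3,0),(2,1)):
    d=q[j]-q[i];print(np.arctan2(d[1],d[0]))
print(q.mean(0))
```

```text
[[ 0.6937 -0.3201]
 [ 0.6911 -0.2108]
 [ 0.6043 -0.2136]
 [ 0.6064 -0.3236]]
0.02311737413230337
0.019178138604181653
0.04050543220187335
0.031625345754207515
[ 0.64888323 -0.26702259]
```

```bash
python3 -m jog '[{"rot":[0,0,0],"travel":[0,0,0.012],"jaw":-0.2},{"rot":[0,0,0],"travel":[0,0,0.012],"jaw":-0.2},{"rot":[0,0,0],"travel":[0,0,0.012],"jaw":-0.2},{"rot":[0,0,0],"travel":[0,0,0.012],"jaw":-0.2},{"rot":[0,0,0],"travel":[0,0,0.012],"jaw":-0.2},{"rot":[0,0,0],"travel":[0,0,0.005],"jaw":-0.2},{"rot":[0,0,0],"travel":[0,0,0.004],"jaw":-0.2}]';  python3 -m jog '[{"rot":[0,0,0],"travel":[0,0,0.003],"jaw":-0.2}]';  python3 -m jog '[{"rot":[0,0,0],"travel":[0,0,0.003],"jaw":-0.2}]'
```

```text
time: 10.8
position: [0.6118, -0.267, -0.0116]
tool_rot: [-0.019, 1.571, 0.019]
ft_force: [-3.3, -0.0, 3.4]
grip_width: 0.597
time: 10.9
position: [0.6126, -0.2669, -0.0116]
tool_rot: [-0.019, 1.571, 0.019]
ft_force: [-3.7, -0.1, 3.3]
grip_width: 0.6
time: 11.0
position: [0.6135, -0.2668, -0.0116]
tool_rot: [-0.019, 1.571, 0.019]
ft_force: [-3.9, 0.1, 2.1]
grip_width: 0.603
```

```bash
python3 -m jog '[{"rot":[0,0,0],"travel":[0,0,0.003],"jaw":-0.2},{"rot":[0,0,0],"travel":[0,0,0.003],"jaw":-0.2}]' | grep -E "pos|for";  python3 -m jog '[{"rot":[0,0,0],"travel":[0,0,0.003],"jaw":-0.2}]' | grep -E "pos|for"; python3 -m jog '[{"rot":[0,0,0],"travel":[0,0,0.003],"jaw":-0.2}]' | grep -E "pos|for"
```

```text
position: [0.6154, -0.2668, -0.0116]
ft_force: [-3.0, -0.1, 2.9]
position: [0.616, -0.2667, -0.0116]
ft_force: [-5.6, -0.5, 4.2]
position: [0.6159, -0.2667, -0.0116]
ft_force: [-7.2, 1.1, 5.9]
```

```bash
python3 -m jog '[{"rot":[0,0,0],"travel":[0,0,0.003],"jaw":-0.2}]' | grep -E "pos|for"; python3 -m jog '[{"rot":[0,0,0],"travel":[0,0,0.003],"jaw":-0.2}]' | grep -E "pos|for"
python3 - <<'E'
from h import *
st()
im=ctrl.get_image("scene")[:,:,::-1];crop(im,130,290,170,290,5,"pics/s12.png")
E
```

```text
position: [0.6158, -0.2667, -0.0116]
ft_force: [-10.9, 1.4, 6.4]
position: [0.6158, -0.2666, -0.0117]
ft_force: [-12.1, 2.0, 9.9]
t 11.6 pos [ 0.6158 -0.2666 -0.0117] F [-12.14   1.98   9.9 ] grip 0.601
toolY yaw 1.5943 tool x [-0.0057  0.002  -1.    ] toolZ yaw 0.0235
travel units [0. 0. 0.]
```

View pics/s12.png

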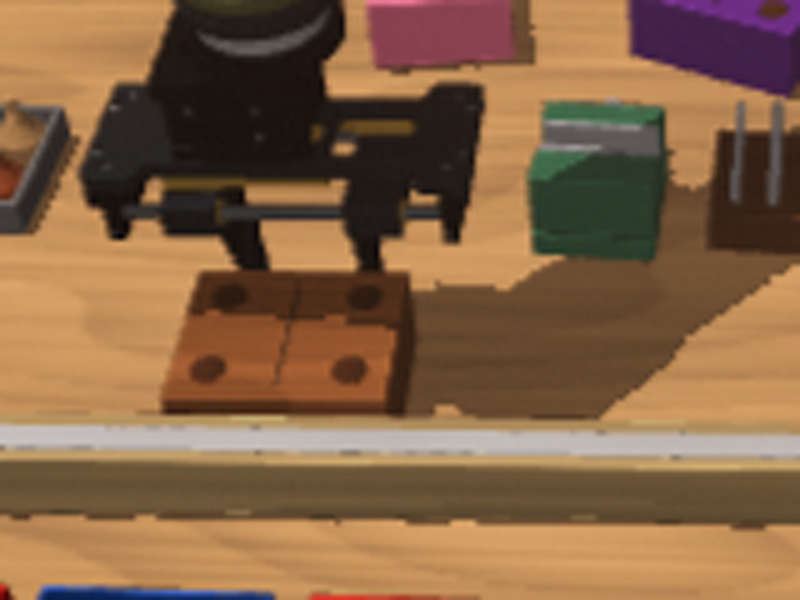

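```bash
python3 -m jog '[{"rot":[0,0,0],"travel":[0,0,-0.02],"jaw":-0.2},{"rot":[0,0,0],"travel":[-0.01,0,-0.07],"jaw":-0.2},{"rot":[0,0,0],"travel":[-0.1,0,-0.02],"jaw":-0.2},{"rot":[0,0,0],"travel":[-0.16,0,0],"jaw":-0.2},{"rot":[0,0,0],"travel":[0,0,0],"jaw":-0.2}]'
python3 - <<'E'
from h import *
s=ctrl.get_state();print(s['joint_positions'])
im=ctrl.get_image("scene")[:,:,::-1];crop(im,130,290,170,290,5,"pics/s13.png")
# target behind -y end: blank centre est
c=np.array([.6158+.0095+.045,-.266]);yj=np.array([-.0225,1])
g=c-yj*(.055+.04); print(g);plan([*g,.09])
E
```

```text
time: 12.15
position: [0.5914, -0.2696, 0.0764]
tool_rot: [-0.022, 1.557, 0.016]
ft_force: [0.1, -1.4, 0.5]
grip_width: 0.598
[-0.18091653  0.45861709  0.73997988  1.62181553 -0.3328099   1.1763234
  2.22818499]
[ 0.6724375 -0.361    ]
t 12.2 pos [ 0.59   -0.2684  0.0735] F [-0.8  -0.33  0.2 ] grip 0.601
toolY yaw 1.5957 tool x [ 0.0097 -0.0021 -1.    ] toolZ yaw 0.0249
travel units [-0.0517 -0.3154  0.2675]
```

View pics/s13.png

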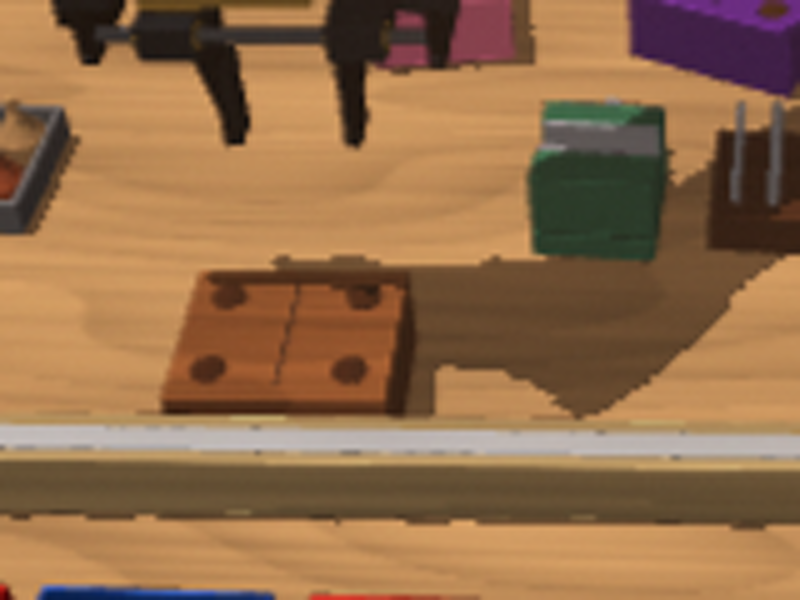

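```bash
python3 -m jog '[{"rot":[1,0,0],"travel":[-0.05,0,0],"jaw":-0.2},{"rot":[1,0,0],"travel":[0,0,0],"jaw":-0.2},{"rot":[1,0,0],"travel":[0,0,0],"jaw":-0.2},{"rot":[1,0,0],"travel":[0,0,0],"jaw":-0.2},{"rot":[1,0,0],"travel":[0,0,0],"jaw":-0.2},{"rot":[1,0,0],"travel":[0,0,0],"jaw":-0.2},{"rot":[1,0,0],"travel":[0,0,0],"jaw":-0.2},{"rot":[1,0,0],"travel":[0,0,0],"jaw":-0.2}]' >/dev/null; python3 -m jog '[{"rot":[1,0,0],"travel":[0,0,0],"jaw":-0.2},{"rot":[1,0,0],"travel":[0,0,0],"jaw":-0.2},{"rot":[1,0,0],"travel":[0,0,0],"jaw":-0.2},{"rot":[1,0,0],"travel":[0,0,0],"jaw":-0.2},{"rot":[1,0,0],"travel":[0,0,0],"jaw":-0.2},{"rot":[1,0,0],"travel":[0,0,0],"jaw":-0.2},{"rot":[1,0,0],"travel":[0,0,0],"jaw":-0.2},{"rot":[1,0,0],"travel":[0,0,0],"jaw":-0.2}]' >/dev/null; python3 -m jog '[{"rot":[1,0,0],"travel":[0,0,0],"jaw":-0.2},{"rot":[1,0,0],"travel":[0,0,0],"jaw":-0.2},{"rot":[0,0,0],"travel":[0,0,0],"jaw":-0.2}]'
python3 - <<'E'
from h import *
s=ctrl.get_state();print(s['joint_positions'])
plan([.6724,-.361,.09])
E
```

```text
time: 14.1
position: [0.5864, -0.2668, 0.0832]
tool_rot: [1.191, 1.221, -1.191]
ft_force: [0.8, 0.3, -0.4]
grip_width: 0.596
[-0.39084645  0.58219289  1.06887855  1.62171019 -0.53081155  1.2591997
  0.80161698]
t 14.1 pos [ 0.5864 -0.2668  0.0832] F [ 0.8   0.34 -0.4 ] grip 0.596
toolY yaw 0.0248 tool x [-3.e-04 -1.e-04 -1.e+00] toolZ yaw -1.546
travel units [-0.0228  0.2787  0.3211]
```

```bash
python3 -m jog '[{"rot":[0,0,0],"travel":[0,0.07,0.08],"jaw":-0.2},{"rot":[0,0,0],"travel":[0,0.07,0.08],"jaw":-0.2},{"rot":[0,0,0],"travel":[0,0.07,0.08],"jaw":-0.2},{"rot":[0,0,0],"travel":[0,0.07,0.08],"jaw":-0.2},{"rot":[0,0,0],"travel":[0,0,0],"jaw":-0.2}]'
python3 - <<'E'
from h import *
s=ctrl.get_state();print(s['joint_positions'])
plan([.6724,-.361,-.007])
im=ctrl.get_image("scene")[:,:,::-1];crop(im,90,290,150,300,4,"pics/s14.png")
im=ctrl.get_image("top")[:,:,::-1];crop(im,240,440,80,230,4,"pics/t14.png")
E
```

```text
time: 14.6
position: [0.673, -0.3648, 0.0825]
tool_rot: [1.189, 1.219, -1.193]
ft_force: [-1.0, -0.8, 0.2]
grip_width: 0.598
[-0.08885751  0.80486635  0.96044443  1.25934176 -0.64212564  1.3874847
  0.85125008]
t 14.6 pos [ 0.673  -0.3648  0.0825] F [-0.96 -0.82  0.16] grip 0.598
toolY yaw 0.0246 tool x [-4.0e-04 -2.5e-03 -1.0e+00] toolZ yaw -1.5462
travel units [ 0.2983 -0.0015 -0.0135]
```

View pics/s14.png

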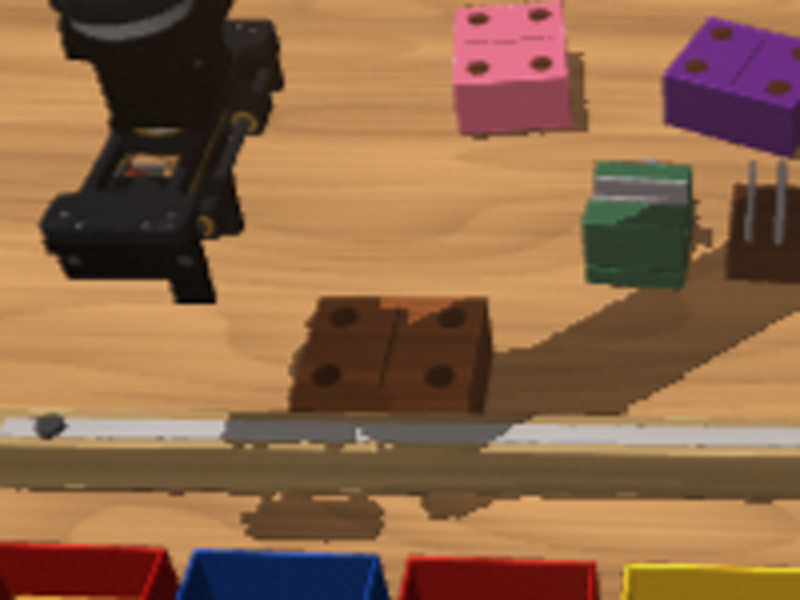

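View pics/t14.png

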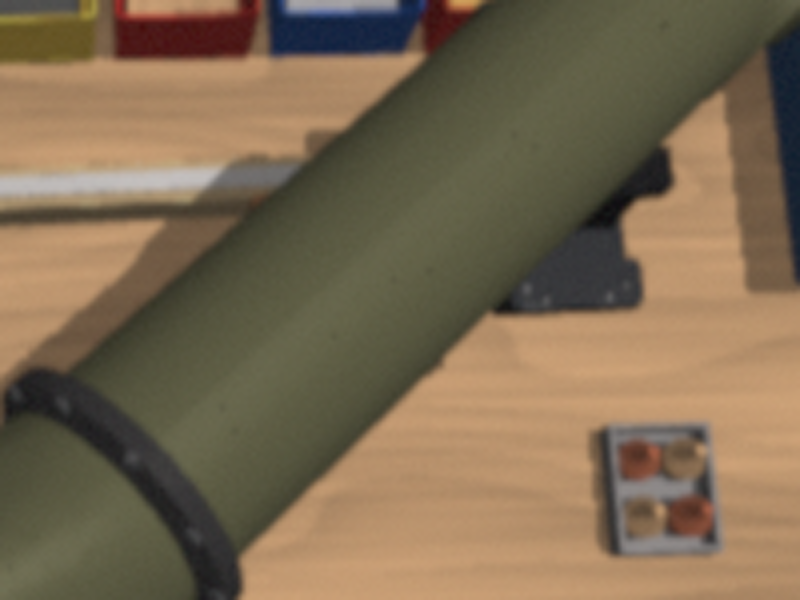

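```bash
python3 -m jog '[{"rot":[0,0,0],"travel":[0,-0.008,0],"jaw":0.3},{"rot":[0,0,0],"travel":[0.05,0,0],"jaw":0.3},{"rot":[0,0,0],"travel":[0.07,0,0],"jaw":0.3},{"rot":[0,0,0],"travel":[0.07,0,0],"jaw":0.3},{"rot":[0,0,0],"travel":[0.05,0,0],"jaw":0.3},{"rot":[0,0,0],"travel":[0.035,0,0],"jaw":0.3},{"rot":[0,0,0],"travel":[0.02,0,0],"jaw":0.3},{"rot":[0,0,0],"travel":[0,0,0],"jaw":0.3}]'
python3 - <<'E'
from h import *
s=ctrl.get_state();print(s['joint_positions'])
st()
im=ctrl.get_image("scene")[:,:,::-1];crop(im,90,290,150,300,4,"pics/s15.png")
E
```

```text
time: 15.5
position: [0.6695, -0.3612, -0.0048]
tool_rot: [1.191, 1.221, -1.192]
ft_force: [-0.5, -0.0, 0.3]
grip_width: 0.353
[-0.0883044   0.86788765  0.91623779  1.34577861 -0.68943925  1.257987
  0.88513199]
t 15.5 pos [ 0.6695 -0.3612 -0.0048] F [-0.46 -0.05  0.31] grip 0.353
toolY yaw 0.0243 tool x [-8.e-04  5.e-04 -1.e+00] toolZ yaw -1.5465
travel units [0. 0. 0.]
```

View pics/s15.png

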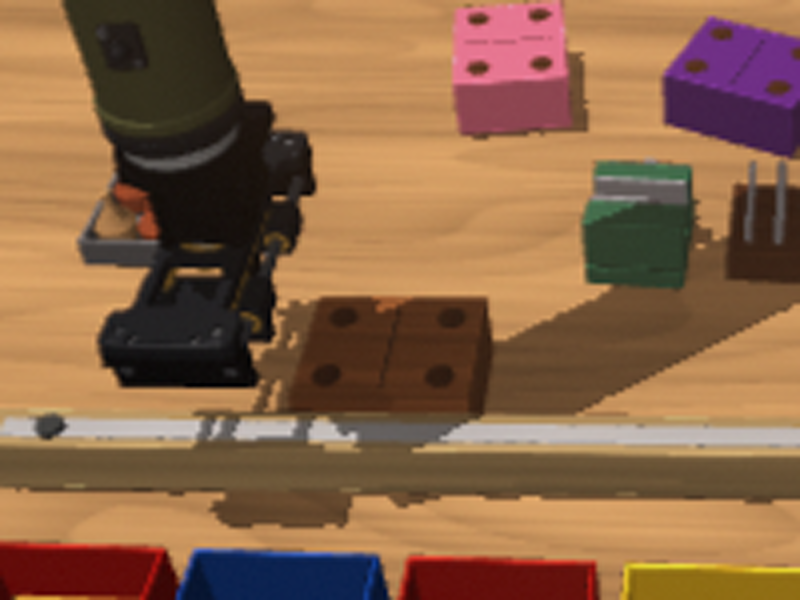

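```bash
python3 -m jog '[{"rot":[0,0,0],"travel":[0,0,-0.04],"jaw":0.3},{"rot":[0,0,0],"travel":[0,0,-0.035],"jaw":0.3},{"rot":[0,0,0],"travel":[0,0,-0.015],"jaw":0.3},{"rot":[0,0,0],"travel":[0,0,-0.015],"jaw":0.3},{"rot":[0,0,0],"travel":[0,0,-0.015],"jaw":0.3},{"rot":[0,0,0],"travel":[0,0,-0.025],"jaw":0.3},{"rot":[0,0,0],"travel":[0,0,-0.025],"jaw":0.3},{"rot":[0,0,0],"travel":[0,0,-0.025],"jaw":0.3}]'
python3 - <<'E'
from h import *
s=ctrl.get_state();print(s['joint_positions'])
st()
im=ctrl.get_image("scene")[:,:,::-1];crop(im,110,310,150,300,4,"pics/s16.png")
E
```

```text
time: 16.35
position: [0.6684, -0.3035, -0.0035]
tool_rot: [1.191, 1.219, -1.192]
ft_force: [1.2, -4.0, 3.1]
grip_width: 0.349
[-0.20125927  0.82096975  0.9332289   1.43266784 -0.67432826  1.22503053
  0.82964152]
t 16.35 pos [ 0.6684 -0.3035 -0.0035] F [ 1.23 -3.95  3.05] grip 0.349
toolY yaw 0.0235 tool x [ 7.0e-04 -1.3e-03 -1.0e+00] toolZ yaw -1.5473
travel units [0. 0. 0.]
```

View pics/s16.png

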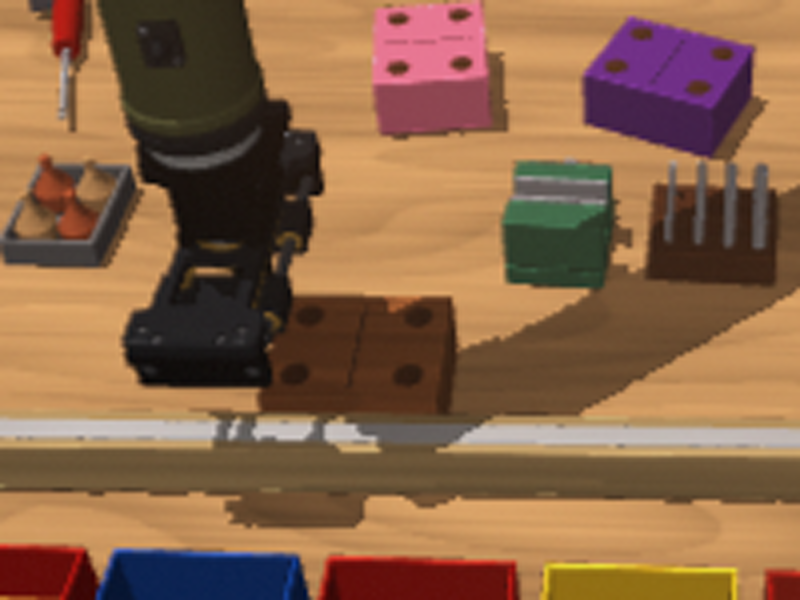

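```bash
python3 -m jog '[{"rot":[0,0,0],"travel":[0,0,-0.033],"jaw":0.3},{"rot":[0,0,0],"travel":[0,0,-0.033],"jaw":0.3},{"rot":[0,0,0],"travel":[0,0,-0.033],"jaw":0.3},{"rot":[0,0,0],"travel":[0,0,-0.033],"jaw":0.3},{"rot":[0,0,0],"travel":[0,0,-0.033],"jaw":0.3},{"rot":[0,0,0],"travel":[0,0,-0.033],"jaw":0.3},{"rot":[0,0,0],"travel":[0,0,-0.033],"jaw":0.3},{"rot":[0,0,0],"travel":[0,0,-0.033],"jaw":0.3}]'
python3 - <<'E'
from h import *
s=ctrl.get_state();print(s['joint_positions'])
st()
im=ctrl.get_image("scene")[:,:,::-1];crop(im,150,350,150,300,4,"pics/s17.png")
E
```

```text
time: 17.2
position: [0.6665, -0.2234, -0.0039]
tool_rot: [1.191, 1.22, -1.192]
ft_force: [0.6, -4.2, 4.1]
grip_width: 0.35
[-0.35250949  0.76998329  0.95238393  1.52620049 -0.65698495  1.19009286
  0.74019745]
t 17.2 pos [ 0.6665 -0.2234 -0.0039] F [ 0.56 -4.21  4.09] grip 0.35
toolY yaw 0.024 tool x [ 3.e-04 -4.e-04 -1.e+00] toolZ yaw -1.5468
travel units [0. 0. 0.]
```

View pics/s17.png

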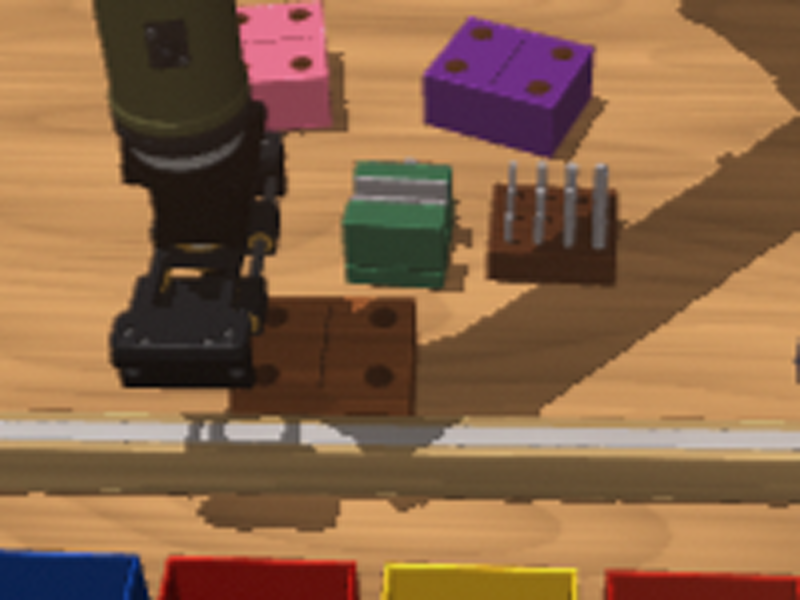

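```bash
python3 -m jog '[{"rot":[0,0,0],"travel":[0,0,-0.033],"jaw":0.3},{"rot":[0,0,0],"travel":[0,0,-0.033],"jaw":0.3},{"rot":[0,0,0],"travel":[0,0,-0.033],"jaw":0.3},{"rot":[0,0,0],"travel":[0,0,-0.033],"jaw":0.3},{"rot":[0,0,0],"travel":[0,0,-0.033],"jaw":0.3},{"rot":[0,0,0],"travel":[0,0,-0.033],"jaw":0.3},{"rot":[0,0,0],"travel":[0,0,-0.033],"jaw":0.3},{"rot":[0,0,0],"travel":[0,0,-0.033],"jaw":0.3}]'; python3 -m jog '[{"rot":[0,0,0],"travel":[0,0,-0.033],"jaw":0.3},{"rot":[0,0,0],"travel":[0,0,-0.033],"jaw":0.3},{"rot":[0,0,0],"travel":[0,0,-0.033],"jaw":0.3},{"rot":[0,0,0],"travel":[0,0,-0.033],"jaw":0.3},{"rot":[0,0,0],"travel":[0,0,-0.033],"jaw":0.3},{"rot":[0,0,0],"travel":[0,0,-0.033],"jaw":0.3},{"rot":[0,0,0],"travel":[0,0,-0.033],"jaw":0.3}]';python3 - <<'E'
from h import *
s=ctrl.get_state();print(s['joint_positions'])
st()
im=ctrl.get_image("scene")[:,:,::-1];crop(im,200,400,150,300,4,"pics/s18.png")
E
```

```text
time: 18.05
position: [0.6644, -0.1434, -0.0043]
tool_rot: [1.191, 1.222, -1.191]
ft_force: [0.2, -1.7, -0.8]
grip_width: 0.344
time: 18.75
position: [0.6629, -0.0746, -0.004]
tool_rot: [1.192, 1.221, -1.191]
ft_force: [0.0, -1.0, -0.2]
grip_width: 0.35
[-0.62148616  0.71054546  0.97847915  1.62887225 -0.63440376  1.15112053
  0.53873436]
t 18.75 pos [ 0.6629 -0.0746 -0.004 ] F [ 0.05 -0.98 -0.19] grip 0.35
toolY yaw 0.0241 tool x [ 0.e+00  2.e-04 -1.e+00] toolZ yaw -1.5467
travel units [0. 0. 0.]
```

View pics/s18.png

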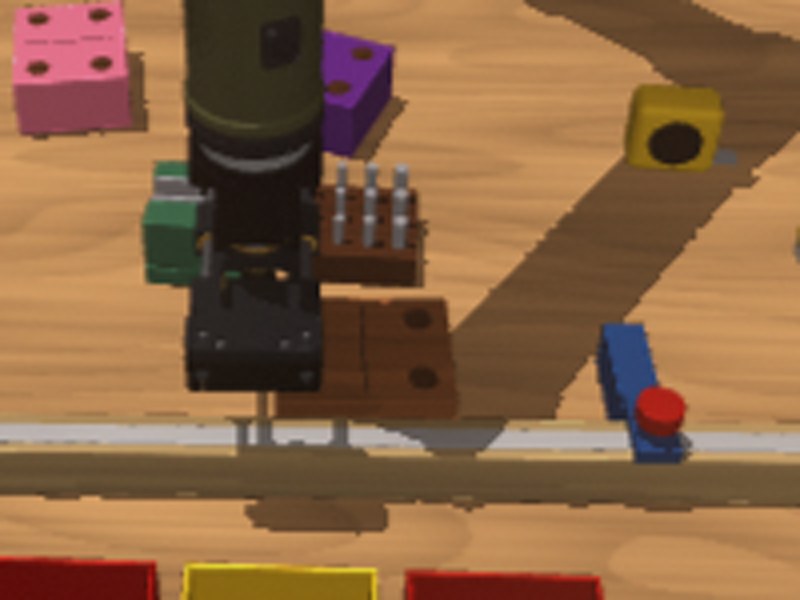

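```bash
python3 -m jog '[{"rot":[0,0,0],"travel":[0,0,-0.033],"jaw":0.3},{"rot":[0,0,0],"travel":[0,0,-0.033],"jaw":0.3},{"rot":[0,0,0],"travel":[0,0,-0.033],"jaw":0.3},{"rot":[0,0,0],"travel":[0,0,-0.033],"jaw":0.3},{"rot":[0,0,0],"travel":[0,0,-0.033],"jaw":0.3},{"rot":[0,0,0],"travel":[0,0,-0.033],"jaw":0.3},{"rot":[0,0,0],"travel":[0,0,-0.033],"jaw":0.3},{"rot":[0,0,0],"travel":[0,0,-0.01],"jaw":0.3}]';python3 - <<'E'
from h import *
s=ctrl.get_state();print(s['joint_positions'])
st()
im=ctrl.get_image("scene")[:,:,::-1];crop(im,260,380,200,290,6,"pics/s19.png")
E
```

```text
time: 19.6
position: [0.6614, -0.0013, -0.004]
tool_rot: [1.191, 1.222, -1.19]
ft_force: [-0.3, -1.8, -0.5]
grip_width: 0.351
[-0.74058332  0.70060302  0.98267665  1.64476749 -0.63053833  1.14491666
  0.43167288]
t 19.6 pos [ 0.6614 -0.0013 -0.004 ] F [-0.34 -1.76 -0.45] grip 0.351
toolY yaw 0.026 tool x [ 2.e-04  6.e-04 -1.e+00] toolZ yaw -1.5448
travel units [0. 0. 0.]
```

View pics/s19.png

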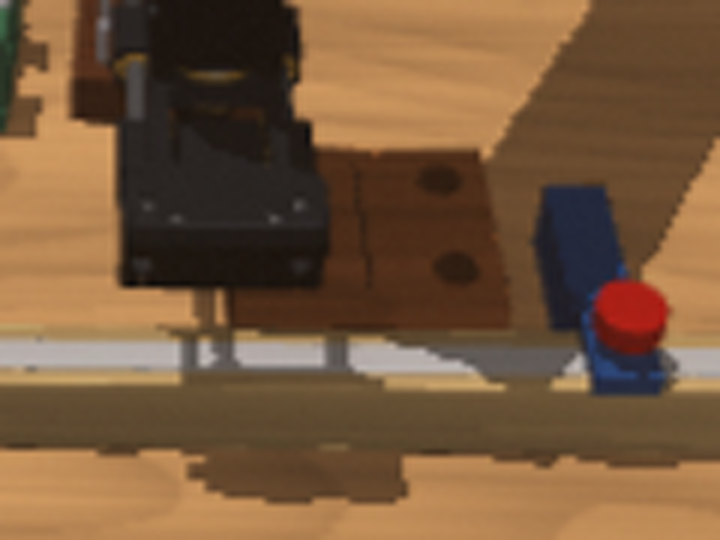

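```bash
python3 -m jog '[{"rot":[0,0,0],"travel":[0,0,-0.015],"jaw":0.3},{"rot":[0,0,0],"travel":[0,0,-0.015],"jaw":0.3},{"rot":[0,0,0],"travel":[0,0,-0.015],"jaw":0.3},{"rot":[0,0,0],"travel":[0,0,-0.01],"jaw":0.3},{"rot":[0,0,0],"travel":[0,0,-0.005],"jaw":0.3}]'|grep -E "pos|forc";python3 -m jog '[{"rot":[0,0,0],"travel":[0,0,-0.003],"jaw":0.3},{"rot":[0,0,0],"travel":[0,0,-0.003],"jaw":0.3}]'|grep -E "pos|forc"
python3 -m jog '[{"rot":[0,0,0],"travel":[0,0,-0.003],"jaw":0.3}]'|grep -E "pos|forc"
```

```text
position: [0.6608, 0.0152, -0.004]
ft_force: [0.7, -2.1, 0.1]
position: [0.6607, 0.0165, -0.004]
ft_force: [0.3, -1.9, 0.5]
position: [0.6607, 0.0173, -0.004]
ft_force: [0.1, -1.7, 1.2]
```

```bash
python3 -m jog '[{"rot":[0,0,0],"travel":[0,0,-0.003],"jaw":0.3},{"rot":[0,0,0],"travel":[0,0,-0.003],"jaw":0.3}]'|grep -E "pos|forc";python3 -m jog '[{"rot":[0,0,0],"travel":[0,0,-0.003],"jaw":0.3}]'|grep -E "pos|forc";python3 -m jog '[{"rot":[0,0,0],"travel":[0,0,-0.003],"jaw":0.3}]'|grep -E "pos|forc"
python3 -m jog '[{"rot":[0,0,0],"travel":[0,0,-0.003],"jaw":0.3}]'|grep -E "pos|forc"
```

```text
position: [0.6606, 0.0193, -0.004]
ft_force: [-0.3, -3.6, 0.4]
position: [0.6606, 0.0203, -0.004]
ft_force: [0.7, -2.2, 0.4]
position: [0.6606, 0.0212, -0.004]
ft_force: [-0.4, -2.7, 0.4]
position: [0.6606, 0.0221, -0.004]
ft_force: [0.0, -1.8, 0.7]
```

```bash
python3 -m jog '[{"rot":[0,0,0],"travel":[0,0,-0.003],"jaw":0.3}]'|grep -E "pos|forc";python3 -m jog '[{"rot":[0,0,0],"travel":[0,0,-0.003],"jaw":0.3}]'|grep -E "pos|forc";python3 -m jog '[{"rot":[0,0,0],"travel":[0,0,-0.003],"jaw":0.3}]'|grep -E "pos|forc"
```

```text
position: [0.6606, 0.023, -0.004]
ft_force: [-0.2, -2.5, -0.7]
position: [0.6605, 0.0239, -0.004]
ft_force: [0.2, -2.1, 0.3]
position: [0.6605, 0.0248, -0.004]
ft_force: [-0.5, -3.0, 0.9]
```

```bash
python3 -m jog '[{"rot":[0,0,0],"travel":[0,0,-0.003],"jaw":0.3}]'|grep -E "pos|forc";python3 -m jog '[{"rot":[0,0,0],"travel":[0,0,-0.003],"jaw":0.3}]'|grep -E "pos|forc"
python3 - <<'E'
from h import *
st()
im=ctrl.get_image("scene")[:,:,::-1];crop(im,260,380,200,290,6,"pics/s20.png")
im=ctrl.get_image("top")[:,:,::-1];crop(im,140,260,100,190,6,"pics/t20.png")
E
```

```text
position: [0.6604, 0.0249, -0.004]
ft_force: [-0.1, -4.8, 0.4]
position: [0.6603, 0.0249, -0.004]
ft_force: [-0.9, -5.8, 0.6]
t 21.45 pos [ 0.6603  0.0249 -0.004 ] F [-0.91 -5.81  0.57] grip 0.349
toolY yaw 0.0231 tool x [-1.0e-04 -1.9e-03 -1.0e+00] toolZ yaw -1.5477
travel units [0. 0. 0.]
```

View pics/s20.png

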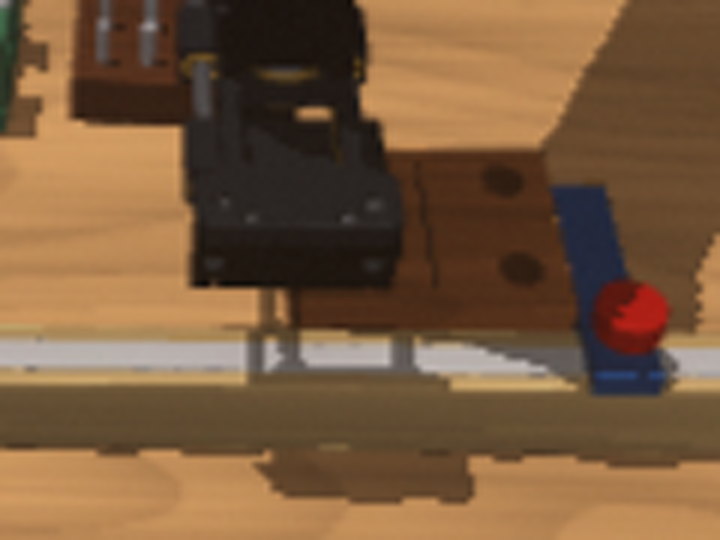

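View pics/t20.png

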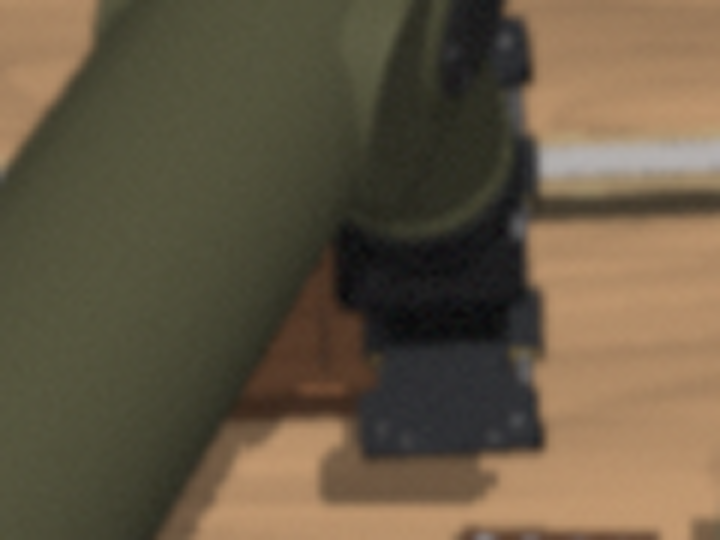

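```bash
python3 -m jog '[{"rot":[0,0,0],"travel":[0,0,0.02],"jaw":0.3},{"rot":[0,0,0],"travel":[0,0,0.03],"jaw":0.3},{"rot":[0,0,0],"travel":[-0.1,0,0],"jaw":0.3},{"rot":[0,0,0],"travel":[-0.16,0,0],"jaw":0.3},{"rot":[0,0,0],"travel":[-0.06,-0.05,0],"jaw":1},{"rot":[0,0,0],"travel":[0,-0.15,0],"jaw":1},{"rot":[0,0,0],"travel":[0,-0.1,0],"jaw":1},{"rot":[0,0,0],"travel":[0,0,0],"jaw":1}]';python3 - <<'E'
from h import *
plan([.567,.088,-.005])
im=ctrl.get_image("scene")[:,:,::-1];crop(im,260,380,200,290,6,"pics/s21.png")
im=ctrl.get_image("top")[:,:,::-1];crop(im,140,260,100,190,6,"pics/t21.png")
E
```

```text
time: 22.35
position: [0.5669, 0.0099, 0.0913]
tool_rot: [1.194, 1.226, -1.192]
ft_force: [0.6, 0.6, -0.2]
grip_width: 0.073
t 22.35 pos [0.5669 0.0099 0.0913] F [ 0.65  0.57 -0.2 ] grip 0.073
toolY yaw 0.0233 tool x [-0.0037  0.0049 -1.    ] toolZ yaw -1.5476
travel units [ 0.3222  0.0077 -0.2588]
```

View pics/s21.png

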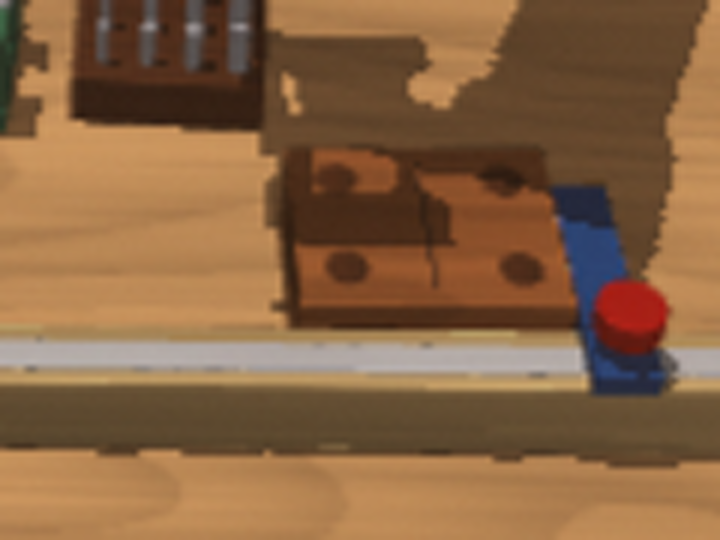

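View pics/t21.png

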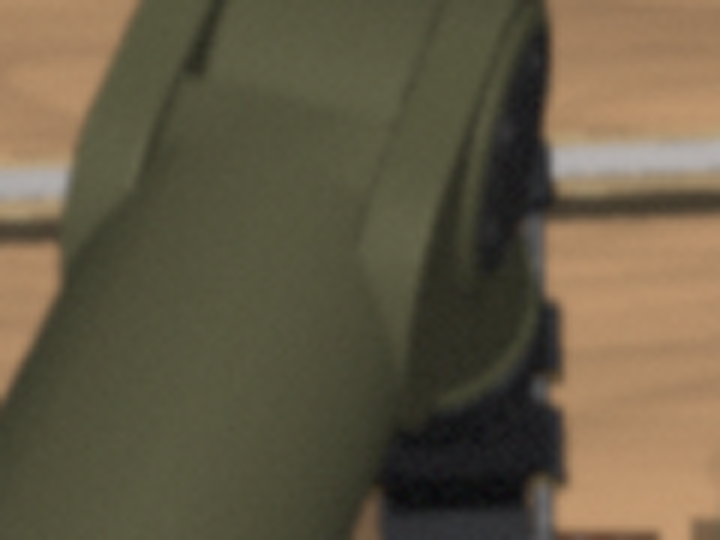

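```bash
python3 -m jog '[{"rot":[0,0,0],"travel":[0,0.008,-0.13],"jaw":1},{"rot":[0,0,0],"travel":[0,0,-0.13],"jaw":1},{"rot":[0,0,0],"travel":[0.12,0,0],"jaw":1},{"rot":[0,0,0],"travel":[0.1,0,0],"jaw":1},{"rot":[0,0,0],"travel":[0.06,0,0],"jaw":1},{"rot":[0,0,0],"travel":[0.04,0,0],"jaw":1},{"rot":[0,0,0],"travel":[0,0,0],"jaw":1}]';python3 - <<'E'
from h import *
st()
im=ctrl.get_image("scene")[:,:,::-1];crop(im,260,380,170,260,6,"pics/s22.png")
E
```

```text
time: 23.15
position: [0.5711, 0.0867, -0.0052]
tool_rot: [1.191, 1.22, -1.194]
ft_force: [-0.2, -0.1, -0.3]
grip_width: 0.005
t 23.15 pos [ 0.5711  0.0867 -0.0052] F [-0.2  -0.05 -0.27] grip 0.005
toolY yaw 0.0232 tool x [-0.0017 -0.0012 -1.    ] toolZ yaw -1.5476
travel units [0. 0. 0.]
```

View pics/s22.png

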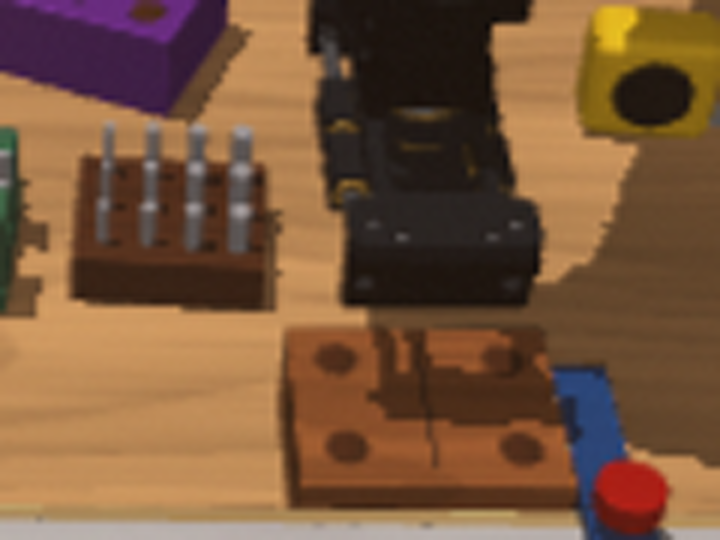

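```bash
python3 -m jog '[{"rot":[0,0,0],"travel":[0,0.03,0],"jaw":1},{"rot":[0,0,0],"travel":[0,0.03,0],"jaw":1},{"rot":[0,0,0],"travel":[0,0.01,0],"jaw":1},{"rot":[0,0,0],"travel":[0,0.005,0],"jaw":1}]'|grep -E "pos|forc";python3 -m jog '[{"rot":[0,0,0],"travel":[0,0.005,0],"jaw":1},{"rot":[0,0,0],"travel":[0,0.005,0],"jaw":1}]'|grep -E "pos|forc";python3 -m jog '[{"rot":[0,0,0],"travel":[0,0.004,0],"jaw":1},{"rot":[0,0,0],"travel":[0,0.004,0],"jaw":1}]'|grep -E "pos|forc"
```

```text
position: [0.595, 0.0879, -0.0034]
ft_force: [0.7, 0.1, -0.6]
position: [0.5968, 0.088, -0.004]
ft_force: [0.2, 0.1, 0.1]
position: [0.5992, 0.0882, -0.004]
ft_force: [0.7, 1.0, 0.9]
```

```bash
python3 -m jog '[{"rot":[0,0,0],"travel":[0,0.005,0],"jaw":1}]'|grep -E "pos|forc";python3 -m jog '[{"rot":[0,0,0],"travel":[0,0.004,0],"jaw":1}]'|grep -E "pos|forc";python3 -m jog '[{"rot":[0,0,0],"travel":[0,0.004,0],"jaw":1}]'|grep -E "pos|forc";python3 -m jog '[{"rot":[0,0,0],"travel":[0,0.004,0],"jaw":1}]'|grep -E "pos|forc"
```

```text
position: [0.6007, 0.0882, -0.0041]
ft_force: [1.0, -0.5, -0.1]
position: [0.6021, 0.0882, -0.004]
ft_force: [-0.3, 0.3, -0.3]
position: [0.6032, 0.0882, -0.004]
ft_force: [0.3, 0.1, -0.8]
position: [0.6045, 0.0882, -0.004]
ft_force: [-0.9, -0.2, 0.6]
```

```bash
python3 -m jog '[{"rot":[0,0,0],"travel":[0,0.003,0],"jaw":1}]'|grep -E "pos|forc";python3 -m jog '[{"rot":[0,0,0],"travel":[0,0.003,0],"jaw":1}]'|grep -E "pos|forc";python3 -m jog '[{"rot":[0,0,0],"travel":[0,0.003,0],"jaw":1}]'|grep -E "pos|forc";python3 -m jog '[{"rot":[0,0,0],"travel":[0,0.003,0],"jaw":1}]'|grep -E "pos|forc"
```

```text
position: [0.6054, 0.0882, -0.004]
ft_force: [-0.3, -0.3, -1.0]
position: [0.6062, 0.0882, -0.004]
ft_force: [0.7, 0.3, 0.3]
position: [0.6071, 0.0882, -0.004]
ft_force: [-0.1, -0.3, 0.3]
position: [0.6078, 0.0883, -0.0041]
ft_force: [-2.4, -0.6, 2.0]
```

```bash
python3 -m jog '[{"rot":[0,0,0],"travel":[0,0.003,0],"jaw":1}]'|grep -E "pos|forc";python3 -m jog '[{"rot":[0,0,0],"travel":[0,0.003,0],"jaw":1}]'|grep -E "pos|forc";python3 -m jog '[{"rot":[0,0,0],"travel":[0,0.003,0],"jaw":1}]'|grep -E "pos|forc"
```

```text
position: [0.6077, 0.0883, -0.0042]
ft_force: [-5.2, 0.1, 3.4]
position: [0.6086, 0.0882, -0.0042]
ft_force: [-4.3, -0.4, 2.2]
position: [0.6102, 0.0882, -0.0042]
ft_force: [-2.4, -1.2, 1.0]
```

```bash
python3 -m jog '[{"rot":[0,0,0],"travel":[0,0.003,0],"jaw":1}]'|grep -E "pos|forc";python3 -m jog '[{"rot":[0,0,0],"travel":[0,0.003,0],"jaw":1}]'|grep -E "pos|forc";python3 -m jog '[{"rot":[0,0,0],"travel":[0,0.003,0],"jaw":1}]'|grep -E "pos|forc"
```

```text
position: [0.611, 0.0883, -0.0042]
ft_force: [-5.7, 0.0, 4.8]
position: [0.6108, 0.0883, -0.0042]
ft_force: [-9.1, -0.1, 5.9]
position: [0.6108, 0.0883, -0.0042]
ft_force: [-11.1, -0.5, 9.8]
```

```bash
python3 -m jog '[{"rot":[0,0,0],"travel":[0,-0.02,0],"jaw":1},{"rot":[0,0,0],"travel":[0,-0.06,0],"jaw":1},{"rot":[0,0,0],"travel":[-0.1,-0.03,0],"jaw":1},{"rot":[0,0,0],"travel":[-0.16,0,0],"jaw":0.3},{"rot":[0,0,0],"travel":[-0.06,0,0.13],"jaw":0.3},{"rot":[0,0,0],"travel":[0,0,0.16],"jaw":0.3},{"rot":[0,0,0],"travel":[0,0,0.1],"jaw":0.3},{"rot":[0,0,0],"travel":[0,0,0],"jaw":0.3}]';python3 - <<'E'
from h import *
plan([.6645,0.0,-.005])
im=ctrl.get_image("scene")[:,:,::-1];crop(im,260,380,200,290,6,"pics/s23.png")
im=ctrl.get_image("top")[:,:,::-1];crop(im,140,260,100,190,6,"pics/t23.png")
E
```

```text
time: 26.2
position: [0.5838, -0.036, 0.0933]
tool_rot: [1.198, 1.212, -1.196]
ft_force: [0.5, -0.4, 0.8]
grip_width: 0.323
t 26.2 pos [ 0.5838 -0.036   0.0933] F [ 0.53 -0.36  0.79] grip 0.323
toolY yaw 0.0155 tool x [ 0.0043 -0.0023 -1.    ] toolZ yaw -1.5553
travel units [ 0.3284  0.2693 -0.1167]
```

View pics/s23.png

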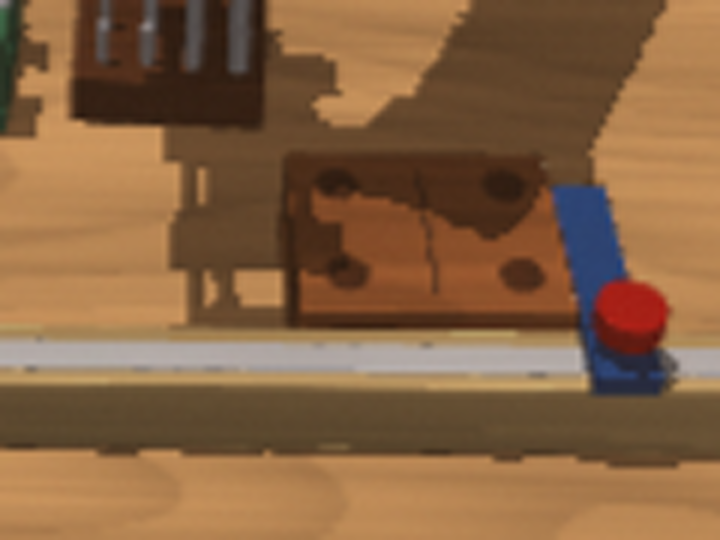

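View pics/t23.png

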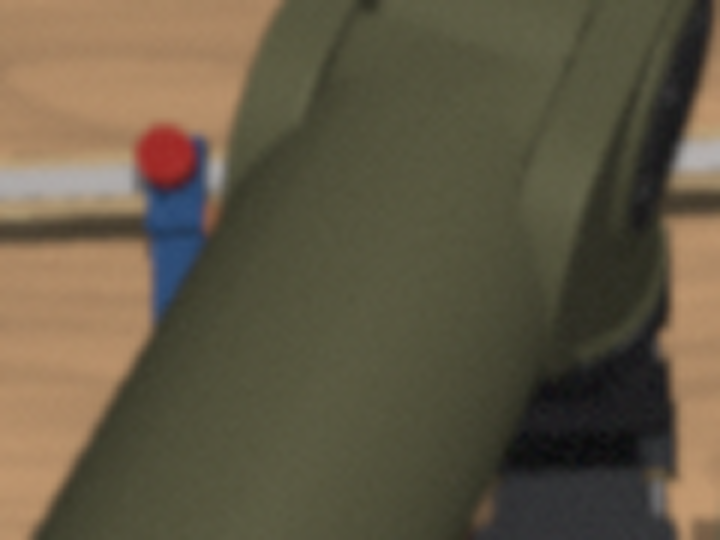

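```bash
python3 -m jog '[{"rot":[0,0,0],"travel":[0,0.14,-0.02],"jaw":1},{"rot":[0,0,0],"travel":[0,0.13,-0.06],"jaw":1},{"rot":[0,0,0],"travel":[0,0,0],"jaw":1},{"rot":[0,0,0],"travel":[0.1,0,0],"jaw":1},{"rot":[0,0,0],"travel":[0.12,0,0],"jaw":1},{"rot":[0,0,0],"travel":[0.06,0,0],"jaw":1},{"rot":[0,0,0],"travel":[0.04,0,0],"jaw":1},{"rot":[0,0,0],"travel":[0,0,0],"jaw":1}]';python3 - <<'E'
from h import *
plan([.6645,0.0,-.005])
E
```

```text
time: 27.1
position: [0.6628, -0.0025, -0.0053]
tool_rot: [1.19, 1.222, -1.192]
ft_force: [-0.8, 0.6, 0.5]
grip_width: 0.009
t 27.1 pos [ 0.6628 -0.0025 -0.0053] F [-0.83  0.6   0.49] grip 0.009
toolY yaw 0.0251 tool x [-0.002  0.    -1.   ] toolZ yaw -1.5457
travel units [-0.0011  0.006  -0.008 ]
```

```bash
python3 -m jog '[{"rot":[0,0,0],"travel":[0,0.006,-0.03],"jaw":1},{"rot":[0,0,0],"travel":[0,0,-0.03],"jaw":1},{"rot":[0,0,0],"travel":[0,0,-0.015],"jaw":1},{"rot":[0,0,0],"travel":[0,0,-0.003],"jaw":1}]'|grep -E "pos|forc";python3 -m jog '[{"rot":[0,0,0],"travel":[0,0,-0.003],"jaw":1}]'|grep -E "pos|forc";python3 -m jog '[{"rot":[0,0,0],"travel":[0,0,-0.003],"jaw":1}]'|grep -E "pos|forc";python3 -m jog '[{"rot":[0,0,0],"travel":[0,0,-0.003],"jaw":1}]'|grep -E "pos|forc"
```

```text
position: [0.6655, 0.0219, -0.0033]
ft_force: [0.3, 0.2, -0.3]
position: [0.665, 0.0212, -0.0036]
ft_force: [-0.3, 0.5, -0.9]
position: [0.6648, 0.0215, -0.0038]
ft_force: [-0.0, -0.6, -0.4]
position: [0.6647, 0.0223, -0.0039]
ft_force: [0.9, 0.1, -0.4]
```

```bash
python3 -m jog '[{"rot":[0,0,0],"travel":[0,0,-0.003],"jaw":1}]'|grep -E "pos|forc";python3 -m jog '[{"rot":[0,0,0],"travel":[0,0,-0.003],"jaw":1}]'|grep -E "pos|forc";python3 -m jog '[{"rot":[0,0,0],"travel":[0,0,-0.003],"jaw":1}]'|grep -E "pos|forc";python3 -m jog '[{"rot":[0,0,0],"travel":[0,0,-0.003],"jaw":1}]'|grep -E "pos|forc"
```

```text
position: [0.6647, 0.0233, -0.004]
ft_force: [-0.0, -0.3, 0.7]
position: [0.6647, 0.0244, -0.004]
ft_force: [-0.4, 0.5, 0.3]
position: [0.6647, 0.025, -0.004]
ft_force: [-0.9, -1.7, -0.2]
position: [0.6646, 0.025, -0.004]
ft_force: [-0.4, -3.3, -0.2]
```

```bash
python3 -m jog '[{"rot":[0,0,0],"travel":[0,0,-0.003],"jaw":1}]'|grep -E "pos|forc";python3 -m jog '[{"rot":[0,0,0],"travel":[0,0,-0.003],"jaw":1}]'|grep -E "pos|forc";python3 -m jog '[{"rot":[0,0,0],"travel":[0,0,-0.003],"jaw":1}]'|grep -E "pos|forc"
```

```text
position: [0.6644, 0.025, -0.004]
ft_force: [0.3, -5.4, -1.1]
position: [0.6644, 0.0251, -0.004]
ft_force: [0.1, -6.4, -0.5]
position: [0.6644, 0.025, -0.0039]
ft_force: [-1.1, -8.1, -1.0]
```

```bash
python3 -m jog '[{"rot":[0,0,0],"travel":[0,0,-0.003],"jaw":1}]'|grep -E "pos|forc";python3 -m jog '[{"rot":[0,0,0],"travel":[0,0,-0.001],"jaw":1},{"rot":[0,0,0],"travel":[0,0,0],"jaw":1}]'|grep -E "pos|forc";python3 -m jog '[{"rot":[0,0,0],"travel":[0,0,0],"jaw":1},{"rot":[0,0,0],"travel":[0,0,0],"jaw":1},{"rot":[0,0,0],"travel":[0,0,0],"jaw":1},{"rot":[0,0,0],"travel":[0,0,0],"jaw":1},{"rot":[0,0,0],"travel":[0,0,0],"jaw":1}]'|grep -E "pos|forc"
```

```text
position: [0.6644, 0.025, -0.0039]
ft_force: [0.1, -9.8, -1.0]
position: [0.6644, 0.0249, -0.0039]
ft_force: [1.1, -9.2, -1.0]
position: [0.6644, 0.025, -0.0039]
ft_force: [0.9, -9.7, 0.1]
```

```bash
python3 -m jog '[{"rot":[0,0,0],"travel":[0,0,0.01],"jaw":1},{"rot":[0,0,0],"travel":[0,0,0.02],"jaw":1},{"rot":[0,0,0],"travel":[0,0,0.06],"jaw":1},{"rot":[0,0,0],"travel":[-0.1,0,0.03],"jaw":1},{"rot":[0,0,0],"travel":[-0.16,0,0],"jaw":1},{"rot":[0,0,0],"travel":[-0.14,0,0.08],"jaw":1},{"rot":[0,0,0],"travel":[0,0,0.15],"jaw":1},{"rot":[0,0,0],"travel":[0,0,0.15],"jaw":1}]';python3 -m jog '[{"rot":[0,0,0],"travel":[0,-0.05,0.15],"jaw":1},{"rot":[0,0,0],"travel":[0,-0.05,0.15],"jaw":1},{"rot":[0,0,0],"travel":[0,-0.05,0.15],"jaw":1},{"rot":[0,0,0],"travel":[0,-0.05,0.15],"jaw":1},{"rot":[0,0,0],"travel":[0,-0.05,0.1],"jaw":1},{"rot":[0,0,0],"travel":[0,0,0],"jaw":1}]';python3 - <<'E'
from h import *
print(ctrl.get_state()['joint_positions'])
im=ctrl.get_image("scene")[:,:,::-1];crop(im,260,380,200,290,6,"pics/s24.png");cv2.imwrite("pics/s24f.png",im)
im=ctrl.get_image("top")[:,:,::-1];crop(im,140,260,100,190,6,"pics/t24.png");cv2.imwrite("pics/t24f.png",im)
E
```

```text
time: 30.1
position: [0.6696, -0.1206, 0.1182]
tool_rot: [1.192, 1.22, -1.186]
ft_force: [-0.6, -0.2, 0.4]
grip_width: 0.002
time: 30.7
position: [0.593, -0.3398, 0.1169]
tool_rot: [1.197, 1.213, -1.202]
ft_force: [0.2, -1.0, 0.2]
grip_width: 0.01
[-0.22469468  0.62518576  1.04153375  1.47818957 -0.54127477  1.34766976
  0.86549106]
```

View pics/s24.png

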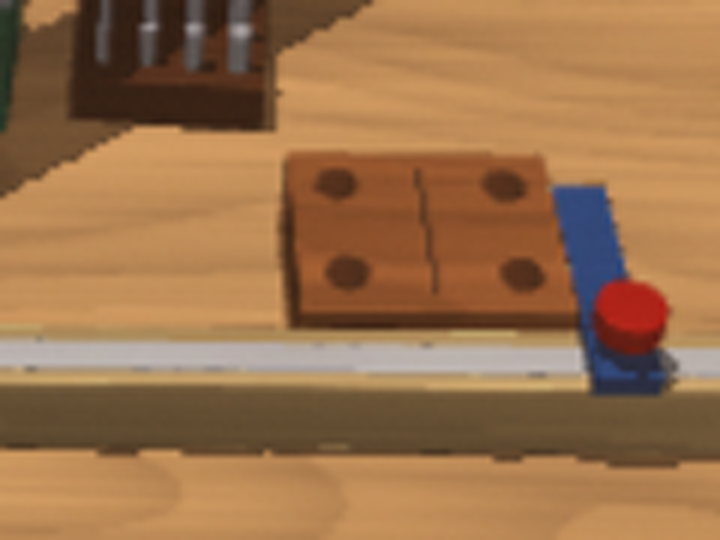

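View pics/t24.png

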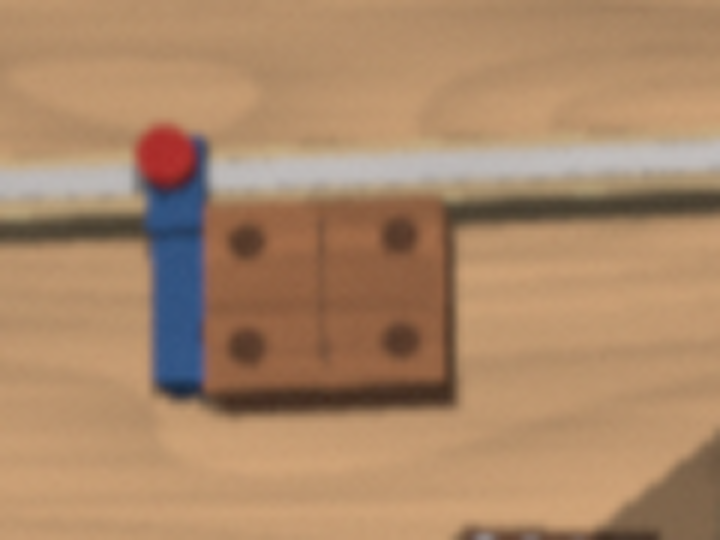

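View pics/t24f.png

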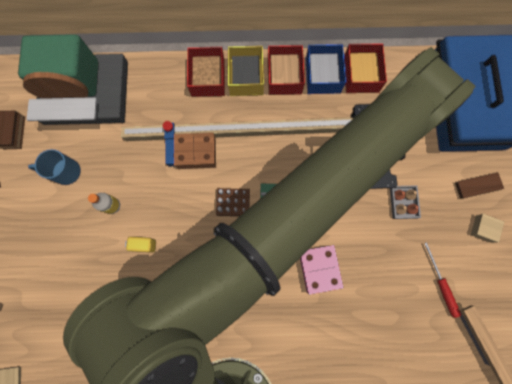

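Run:
```python
from h import *
for n,f in(('top','pics/t24f.png'),('scene','pics/s24f.png')):
    im=cv2.imread(f);hsv=cv2.cvtColor(im,cv2.COLOR_BGR2HSV);g=im[:,:,2].astype(int)
    if n=='top': x0,x1,y0,y1=174,215,134,165
    else: x0,x1,y0,y1=308,354,226,251
    big=cv2.resize(im[y0:y1,x0:x1],None,fx=8,fy=8,interpolation=cv2.INTER_CUBIC)[:,:,2]
    m=(big<(105 if n=='top' else 110)).astype(np.uint8)
    k,l,s,c=cv2.connectedComponentsWithStats(m)
    P=[]
    for i in range(1,k):
        if 250<s[i,4]<2500 and s[i,2]<70 and s[i,3]<60:
            u=x0+(c[i,0]+.5)/8-.5;v=y0+(c[i,1]+.5)/8-.5;w=onz(n,u,v,.05)[:2];P.append(w);print(n,s[i],np.round((u,v),2),np.round(w,4))
    if len(P)==4:
        P=np.array(sorted(P,key=lambda p:p[0]));print('centre',P.mean(0))
        for a in(P[:2],P[2:]):
            a=a[a[:,1].argsort()];d=a[1]-a[0];print('yaw',np.arctan2(-d[0],d[1]),np.linalg.norm(d))
# fence inner/outer top edges: gradient along columns using initial picture, line fit
for n,f,cols in(('top','pics/top0.png',range(185,395,3)),('scene','pics/scene0.png',range(95,335,3))):
    hsv=cv2.cvtColor(cv2.imread(f),cv2.COLOR_BGR2HSV).astype(float);Q=[]
    for u in cols:  # silver strip centre by low saturation
        r=np.arange(112,142) if n=='top' else np.arange(248,275)
        w=np.clip(90-hsv[r,u,1],0,None)
        if w.sum()>50: Q.append(onz(n,u,(w*r).sum()/w.sum(),.04)[:2])
    Q=np.array(Q);p=np.polyfit(Q[:,1],Q[:,0],1);print(n,'strip yaw',-p[0],'x at y=.09',np.polyval(p,.09),'res',np.std(Q[:,0]-np.polyval(p,Q[:,1])))
# knob shift
for n,a,b in(('top','pics/top0.png','pics/t24f.png'),('scene','pics/scene0.png','pics/s24f.png')):
  for f in(a,b):
    h=cv2.cvtColor(cv2.imread(f),cv2.COLOR_BGR2HSV)
    sl=(slice(115,170),slice(155,182)) if n=='top' else (slice(225,275),slice(345,378))
    H=h[sl];m=cv2.inRange(H,(0,150,80),(8,255,255))|cv2.inRange(H,(172,150,80),(180,255,255));M=cv2.moments(m,True);B=cv2.moments(cv2.inRange(H,(100,120,40),(125,255,255)),True)
    print(n,M['m10']/M['m00'],M['m01']/M['m00'],'blue',B['m10']/B['m00'],B['m01']/B['m00'])
```

```text
top [ 242   22   39   40 1229] [206.09 138.78] [0.6909 0.0577]
top [  37   33   40   37 1099] [180.6  139.87] [0.6895 0.1279]
top [ 242  164   42   37 1216] [206.36 156.28] [0.6408 0.0567]
top [  36  172   41   38 1255] [180.62 157.37] [0.6394 0.127 ]
centre [0.66515658 0.09234696]
yaw 0.019924671563790877 0.07023340291372716
yaw 0.02078316569044499 0.07022908888882196
scene [  36   19   56   40 1675] [315.67 230.24] [0.6389 0.0552]
scene [ 261   20   56   40 1709] [343.68 230.57] [0.6376 0.1257]
scene [176  49   9  42 261] [330.09 234.58] [0.6528 0.0901]
scene [  52  133   56   47 1990] [317.56 245.07] [0.6891 0.0563]
scene [ 286  138   56   42 1835] [346.7  245.37] [0.6876 0.1266]
top strip yaw 0.019576570329251596 x at y=.09 0.7258002040236946 res 0.0003361984830388106
scene strip yaw 0.01961948192465748 x at y=.09 0.7244137057061514 res 0.00024004679335892272
top 12.1 10.428571428571429 blue 15.563934426229508 32.704918032786885
top 12.126760563380282 10.492957746478874 blue 14.28310502283105 31.767123287671232
scene 19.729508196721312 27.25409836065574 blue 12.418478260869565 17.27173913043478
scene 19.669354838709676 27.31451612903226 blue 13.311258278145695 17.721854304635762
```

```bash
python3 -c "
from bench import ctrl
s=ctrl.get_state();print(s['time'],s['ft_force'],s['qd'].round(3));print(ctrl.close_job())"
```

```text
30.8 [ 0.60839927  0.644154   -0.07674051] [-0.045  0.005 -0.035 -0.011 -0.012  0.002 -0.005]
the job is handed in; nothing more can be done
None
```

The blank is seated in the corner of the jig, and I handed the job in at 30.8 s of the 69 s allowed.

**How it went:** I pushed the blank square onto the fence with two fingers and slid it along the fence to the stop. A check push there showed it had drifted about 3 mm off the fence. I pressed it back onto the fence (about 11 N at the wrist), then held it on the stop for about 0.8 s and let go. The wrist read about 10 N during that hold. Less the 2 N or so of sliding friction, that is about 8 N on the stop.

**Last checks:**
- **Flush on the fence:** the blank's yaw is 0.020 rad and the fence's is also 0.020. The blank's centre is about 45 mm from the fence face.
- **Stop:** the red knob moved less than 0.1 pixel in either camera, so the stop has not shifted. The top picture shows no gap between the blank and the stop.
- **Forces:** the highest reading while pressing was about 12 N on the fence and 10 N at the stop, with upward readings up to 10 N during the fence presses.
- **Other objects:** I saw no contact with the stand, vise, tray, glue or tape in any picture or force reading. In the last top view the arm hid the vise and part of the tray's surroundings.

**Disagreement found:** the pictures showed the fingertips about 28 mm higher than the reported TCP. My first approach passed just over the blank without touching it, so I lowered the commanded height for the rest of the job.

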